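Finish the disc-spring pack of a kiln-door clamp

TASK

Finish the spring pack on the level tie rod of the kiln-door clamp: its first conical washer already sits on the rod, narrow side against the shoulder. Thread the three large conical washers from the rack onto the rod with their faces alternating (wide side to wide side, then narrow to narrow, then wide to wide, so that the last one shows its narrow side outwards), and push the pack up tight along the rod until there are no gaps and it hangs at rest. Leave the flat ring and the small conical washer in the rack, and do not shift or upset the unfired vases, the bowl or the kiln prop.

Things in the scene. Friction and masses are not known exactly. Their poses are not given: they have to be found in the camera images.
- rod_root (a point): point on the level steel tie rod's axis where it leaves its shoulder, 110 mm above the bench; x points out along the rod to its free end, z up. Rod 24 mm in diameter for 128 mm, then tapers to 12 mm at its end, at x = 145 mm. A washer hung on it drops 2 mm and slides along it with a push of a few newtons; in the tight pack the three added washers' centres are at x = 21, 35 and 49 mm
- rod_tip (a point): centre of the tie rod's free end, 145 mm from rod_root along the rod; axes as rod_root's
- fixture: fixed clamp that carries the rod; origin on the bench below rod_root, same axes. Shoulder: 50 mm disc at x = -15 to 0 mm, in front of a blue upright (40 mm wide, 138 mm high); base 80 mm wide, 12 mm thick, below the rod. The first washer, the same as the loose large ones, is fixed on the rod from x = 0 (narrow side) to 14 mm (wide side, facing outwards)
- rack: fixed wooden rack, 212 mm long (its x axis), 40 mm wide, 45 mm high; origin at the centre of its underside. Five slots at x = -76, -38, 0, 38, 76 mm, 17 mm wide with a V floor, where washers stand on edge, axis along the rack's x, either way round. A large washer's centre is about 53 mm above the bench; it overhangs the rack by 10 mm on each side, where fingers can straddle it
- spring_a: large conical steel washer on edge in a rack slot, 60 mm outside, 28 mm bore, 14 mm high, about 130 g. Origin at its centre, half height. Its x axis is its axis and points to the NARROW side (flat land 34 mm across, x = +7 mm). WIDE side at x = -7 mm: the 60 mm rim round a 6 mm deep hollow. The rim's outside is straight for x = -7 to -2 mm, then slopes. Any roll about x; leans a few degrees
- spring_b: large conical steel washer on edge in a rack slot, 60 mm outside, 28 mm bore, 14 mm high, about 130 g. Origin at its centre, half height. Its x axis is its axis and points to the NARROW side (flat land 34 mm across, x = +7 mm). WIDE side at x = -7 mm: the 60 mm rim round a 6 mm deep hollow. The rim's outside is straight for x = -7 to -2 mm, then slopes. Any roll about x; leans a few degrees
- spring_c: large conical steel washer on edge in a rack slot, 60 mm outside, 28 mm bore, 14 mm high, about 130 g. Origin at its centre, half height. Its x axis is its axis and points to the NARROW side (flat land 34 mm across, x = +7 mm). WIDE side at x = -7 mm: the 60 mm rim round a 6 mm deep hollow. The rim's outside is straight for x = -7 to -2 mm, then slopes. Any roll about x; leans a few degrees
- narrow_a (a point): centre of spring_a's narrow side, on its axis, 7 mm from its origin
- narrow_b (a point): centre of spring_b's narrow side, on its axis, 7 mm from its origin
- narrow_c (a point): centre of spring_c's narrow side, on its axis, 7 mm from its origin
- flat_ring: plain flat steel ring in the rack, not wanted: 60 mm outside, 28 mm bore, 14 mm thick, no cone; origin at its centre, x along its axis
- small_spring: small conical steel washer in the rack, not wanted: 48 mm outside, 22 mm bore, 12 mm high; origin at its centre, x to its narrow side
- vase_a: unfired clay gourd vase standing near the tie rod, 125 mm high, 68 mm across; origin at the centre of its foot
- vase_b: unfired darker clay gourd vase standing on the other side of the tie rod, 115 mm high, 72 mm across; origin at the centre of its foot
- vase_c: unfired clay gourd vase standing beside the rack, 120 mm high, 66 mm across; origin at the centre of its foot
- bowl: small unfired clay bowl beside the rack, 84 mm across, 45 mm high; origin at the centre of its foot
- kiln_prop: kiln prop, a pale upright cylinder 44 mm across and 70 mm high, towards the far side; origin at the centre of its foot
There are look-alikes about, which are no part of the job. Leave any orange look-alike of the spring_b alone.

How it is judged:
By the outcome, as a careful person would: the job done as asked, in the order asked, and still so for the second after the job is handed in, with the robot touching nothing.
It also fails if it takes over 72 s, if anything falls off the work surface, if the arm or the gripper's body presses on something with over 40 N, if the wrist force passes 120 N, or if a joint passes its speed limit or range.

ROBOT

A 7-joint arm with a two-finger parallel gripper is mounted at the origin on the work surface. World frame = base frame: x ahead of the robot, y to its left, z up, the work surface at z = 0. Lengths are in m, angles in rad, forces in N, time in s.
With the tool pointing down it reaches from about 0.425 to 0.975 m from the base axis. Payload 16.7 kg.
Tool frame: the origin (TCP) lies midway between the tips of the shut fingers; the grasp point (between the pads) lies 19 mm behind it; z points along the fingers, y is the line along which they close (so a half turn about z gives the same grasp; the last joint's range is limited). The gripper opens to 85 mm and grips with 20 to 120 N. Pads are 22 mm wide; open, the fingers measure 114 mm over their backs; the gripper's body (76 mm by 85 mm) begins 54 mm behind the grasp point. The pads swing forward as they close: fully open they stand 13 mm farther back than shut.
Start: joints at [1.087, 0.426, 0.074, 1.606, -0.034, 1.111, -0.067], TCP at [0.222, -0.637, 0.231] pointing down, gripper open.
Joint ranges: [-2.85, 2.85], [-0.5, 2.14], [-1.23, 1.37], [0.21, 2.46], [-1.02, 4.16], [0.16, 2.05], [-2.73, 2.73]. Speed limits (rad/s): [1.89, 1.89, 2.39, 2.39, 3.01, 3.01, 3.01].

INTERFACE

Orientations are given as a unit quaternion [w, x, y, z].
In Python, from bench import get_state, read_camera, camera_model, job_done gives the robot as it stands.
- The arm moves only by the tool step_arm, never from a script. Its arguments are lists of equal length, an entry for each row: "linear": the shift along the tool's x, y, z in cm, a list of three; "twist": the turn, a rotation vector about the tool's x, y, z in rad, a list of three; "fingers": the closure, from -1 (fully open) to 1 (shut), so that 0 is half open. In form: {"linear": [[x, y, z], ...], "twist": [[rx, ry, rz], ...], "fingers": [fingers, ...]}. A call has 1 to 8 rows; each row shifts and turns the commanded pose from where the row before left it, along the tool's axes as they then stand; what a row does not reach is not made up. A row lasts 1/10 s, in which the tool goes at most 50 mm and 8.59 degrees, less where a joint would pass 70% of its speed; a pose out of reach is approached as far as the arm can. A call is refused whole if a number of a shift passes 5 or a number of a turn 0.15, either way. A call with a gripper value outside its range is refused whole. The fingers move at their own pace and stop on an object; the grip force is fixed at half the most. Time passes only in rows, so rows that do not move let the fingers close. It gives the time, the measured TCP pose, the force, the opening and the grip force at its end, in the units of the state.
- get_state(): the state, without advancing time (a new reading comes with each control period).
- read_camera(name): name is "scene" or "top"; returns (picture, depth): 384x512x3 uint8, blue, green, red; 384x512 float32, m along the optical axis (not along the pixel's ray), 0 where there is no reading.
- camera_model(name): a dict with "mtx" (3x3 intrinsics, pixels), "dist" ([k1, k2, p1, p2, k3] as OpenCV has them; the pictures are not rectified), "pose" (4x4, takes a point from camera to world coordinates). Camera axes: x right, y up, looking along -z (the intrinsics and any distortion apply to the point x, -y, -z); pixel columns grow to the right and rows downward; lengths in m; the calibration is good to about 2 mm. A picture is of the moment at which its call begins. camera_model takes no time and is no camera call.
- job_done(): hands the job in; it is judged then, once.
The state is a dict: "t": time; "joint_positions": joint angles; "joint_vel": joint speeds; "joint_efforts": joint torques, N m; "tool_pos": TCP position; "tool_rot": TCP orientation; "contact_force": force on the tool from outside, world axes, zero at the start; "moment": the same for the moment, N m; "finger_gap": finger opening in m; "grip_force": force on a finger pad.
Only numpy, scipy, OpenCV 4.12 (cv2) and the standard library are available. Lean on these libraries where they do the work, as an engineer would, in place of code of your own. Each camera call takes 0.05 s, during which the arm holds its last target. There are 200 camera calls.

## Working session

There is one attempt and no reset: what is moved stays moved. The work goes in short steps, Python scripts to look and compute and a tool call to move; the robot and the scene stay as the last step left them, time stands still between calls to the robot, and variables do not carry over. Pictures are saved under pics/ and viewed, at most 10 in all, crops included, and the job is handed in when it is done.

Besides the shell and the picture viewer there is one more tool, called after "Emit:" as a command line: name --argument value ..., lists and objects as JSON in quotes. step_arm: Moves the arm, as the interface text tells. Its arguments: {"type":"object","properties":{"linear":{"type":"array","items":{"type":"array","items":{"type":"number"}}},"twist":{"type":"array","items":{"type":"array","items":{"type":"number"}}},"fingers":{"type":"array","items":{"type":"number"}}},"required":["linear","twist","fingers"]}

```bash
mkdir -p pics; ls; python3 - <<'E'
from bench import *
import cv2,numpy as np
for n in("scene","top"):
    p,d=read_camera(n); cv2.imwrite(f"pics/{n}0.png",p); np.savez(f"{n}0.npz",p=p,d=d)
    m=camera_model(n); print(n,np.round(m["mtx"],1).tolist(),np.round(m["dist"],4),np.round(m["pose"],3).tolist())
print(get_state())
E
```

```text
pics
scene [[448.1, 0.0, 264.1], [0.0, 448.1, 194.6], [0.0, 0.0, 1.0]] [-0.1525  0.      0.      0.      0.    ] [[-0.768, -0.449, 0.456, 1.174], [0.64, -0.537, 0.55, 0.71], [-0.002, 0.714, 0.7, 1.011], [0.0, 0.0, 0.0, 1.0]]
top [[348.9, 0.0, 258.6], [0.0, 348.9, 189.6], [0.0, 0.0, 1.0]] [0.0224 0.     0.     0.     0.    ] [[0.018, 0.991, -0.13, 0.479], [-1.0, 0.018, -0.002, -0.045], [-0.0, 0.13, 0.992, 1.044], [0.0, 0.0, 0.0, 1.0]]
{'t': 0.1, 'joint_positions': array([ 1.08648024,  0.42667022,  0.073864  ,  1.60649064, -0.03408555,
        1.11078817, -0.06713892]), 'joint_vel': array([ 1.51103948e-04, -8.49974793e-04, -1.42537628e-04, -1.66419887e-03,
       -5.99050089e-04, -1.58768650e-03, -1.32752246e-05]), 'joint_efforts': array([ 7.59354763e-03, -9.51536107e+01,  3.77028152e+00, -4.64398491e+01,
        1.94204104e-02,  6.36954224e-03,  8.57664804e-05]), 'tool_pos': array([ 0.22165958, -0.6372123 ,  0.23070355]), 'tool_rot': array([-5.30998100e-04,  9.86025864e-01,  1.66591402e-01, -1.37367403e-04]), 'contact_force': array([ 0.0215831 , -0.30342319, -0.00318339]), 'moment': array([-0.00907049,  0.00466283,  0.04078346]), 'grip_force': 0.0, 'finger_gap': 0.08545435102973277}
```

View pics/scene0.png

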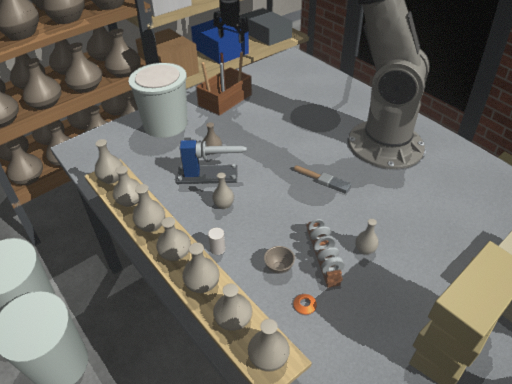

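View pics/top0.png

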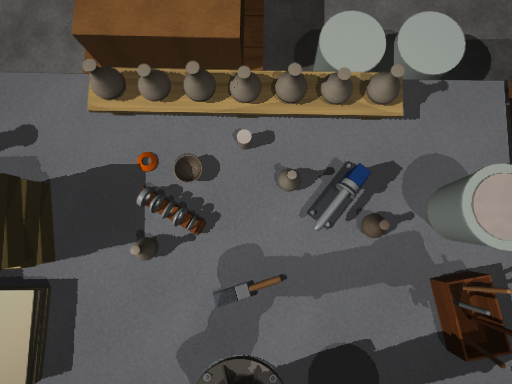

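Scene: rack near (325,250), rod from (200,150) to (245,150), bowl (280,258), vases at (222,192), (210,137), (368,238), prop (216,240), orange decoy (305,303). Top: rack (172,210), rod tip (320,228), fixture (345,195). Next I enlarge both areas.

```bash
cat > h.py <<'E'
import cv2,numpy as np
from bench import *
def cloud(n,d):
    m=camera_model(n);h,w=d.shape
    u,v=np.meshgrid(np.arange(w),np.arange(h))
    q=cv2.undistortPoints(np.stack([u,v],-1).reshape(-1,1,2).astype(np.float64),m["mtx"],m["dist"]).reshape(h,w,2)
    P=np.stack([q[...,0]*d,-q[...,1]*d,-d],-1)
    return P@m["pose"][:3,:3].T+m["pose"][:3,3]
def ray(n,uv):
    m=camera_model(n)
    q=cv2.undistortPoints(np.array(uv,float).reshape(-1,1,2),m["mtx"],m["dist"]).reshape(-1,2)
    D=np.c_[q[:,0],-q[:,1],-np.ones(len(q))]@m["pose"][:3,:3].T
    return m["pose"][:3,3],D
def on_plane(n,uv,z):
    o,D=ray(n,uv); return o+D*((z-o[2])/D[:,2])[:,None]
def tri(ua,ub):
    A=0;b=0
    for n,u in(("scene",ua),("top",ub)):
        o,D=ray(n,[u]);d=D[0]/np.linalg.norm(D[0]);M=np.eye(3)-np.outer(d,d);A=A+M;b=b+M@o
    return np.linalg.solve(A,b)
def proj(n,P):
    m=camera_model(n);P=np.atleast_2d(P)
    c=(P-m["pose"][:3,3])@m["pose"][:3,:3];c=c*[1,-1,-1]
    return cv2.projectPoints(c.reshape(-1,1,3),np.zeros(3),np.zeros(3),m["mtx"],m["dist"])[0].reshape(-1,2)
E
python3 - <<'E'
from h import *
s=np.load("scene0.npz");t=np.load("top0.npz")
A=s["p"][215:295,290:355];B=t["p"][178:242,130:213]
A=cv2.resize(A,None,fx=6,fy=6,interpolation=2);B=cv2.resize(B,None,fx=4.8,fy=4.8,interpolation=2)
print(A.shape,B.shape)
h=max(A.shape[0],B.shape[0]);I=np.zeros((h,A.shape[1]+B.shape[1],3),np.uint8)
I[:A.shape[0],:A.shape[1]]=A;I[:B.shape[0],A.shape[1]:]=B;cv2.imwrite("pics/rack.png",I)
A=cv2.resize(s["p"][130:190,170:255],None,fx=4.6,fy=4.6,interpolation=2);B=cv2.resize(t["p"][155:240,295:375],None,fx=4.6,fy=4.6,interpolation=2)
h=max(A.shape[0],B.shape[0]);I=np.zeros((h,A.shape[1]+B.shape[1],3),np.uint8)
I[:A.shape[0],:A.shape[1]]=A;I[:B.shape[0],A.shape[1]:]=B;cv2.imwrite("pics/fix.png",I);print(I.shape)
# depth check
for n,f in(("scene",s),("top",t)):
    P=cloud(n,f["d"]); print(n,(f["d"]>0).mean(), np.nanmedian(P[...,2][(f["d"]>0)]))
P=cloud("top",t["d"]); np.set_printoptions(precision=3,suppress=True)
for u,v in((288,178),(374,224),(142,248),(188,168),(244,135),(320,226),(345,195),(360,172)): print(u,v,P[v,u])
E
```

```text
(480, 390, 3) (307, 398, 3)
(391, 759, 3)
scene 0.9931894938151041 0.0012463674193750052
top 0.9958902994791666 -0.00011323773190985431
288 178 [ 0.636 -0.122  0.101]
374 224 [ 0.516 -0.361  0.078]
142 248 [0.44  0.267 0.094]
188 168 [0.677 0.173 0.004]
244 135 [0.763 0.002 0.074]
320 226 [ 0.506 -0.205  0.122]
345 195 [ 0.59  -0.273  0.118]
360 172 [ 0.649 -0.309  0.137]
```

View pics/rack.png

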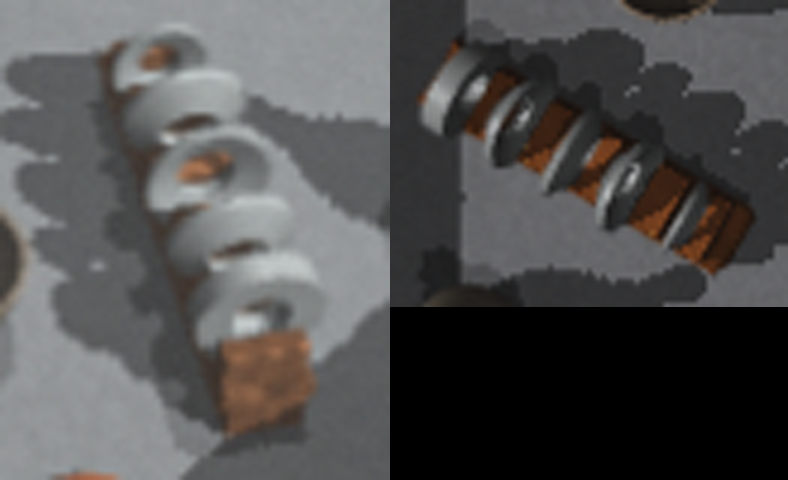

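View pics/fix.png

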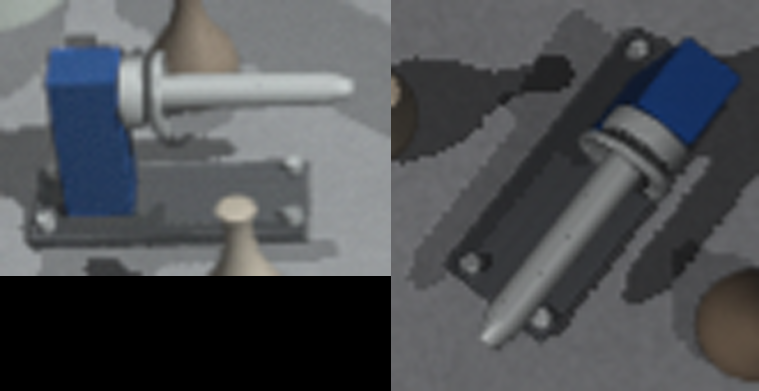

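Rack (top crop, left to right): thick flat ring, three large cones at about crop (515,120), (570,150), (630,185), and the small washer at the right end. In the fixture crop the rod runs from shoulder (625,150) to tip (490,335). Now I'll use depth to get the axes and which way each cone faces.

```bash
python3 - <<'E'
from h import *
np.set_printoptions(precision=4,suppress=True)
s=np.load("scene0.npz");t=np.load("top0.npz")
def hsv(f):return cv2.cvtColor(f["p"],cv2.COLOR_BGR2HSV)
Pt=cloud("top",t["d"]);Ps=cloud("scene",s["d"])
# bench noise
print("bench", Pt[300:330,150:200,2].std(),Ps[180:200,280:300,2].mean())
W={}
for n,f,P in(("top",t,Pt),("scene",s,Ps)):
    H=hsv(f); br=(H[...,0]<15)&(H[...,1]>110)
    reg=(P[...,0]>.45)&(P[...,0]<.68)&(P[...,1]>.08)&(P[...,1]<.30)
    m=br&reg&(P[...,2]>.036)&(P[...,2]<.05)
    m0=m
    r=cv2.minAreaRect((P[m][:,:2]*1000).astype(np.float32));print(n,"rack",m.sum(),r)
    W[n]=r
E
```

```text
bench 0.046681372746972385 0.0017081484863468892
top rack 367 ((541.3135986328125, 202.2227783203125), (164.54161071777344, 40.223453521728516), 61.58411407470703)
scene rack 49 ((545.5843505859375, 223.30563354492188), (184.86285400390625, 30.78789710998535), 55.06022262573242)
```

```bash
python3 - <<'E'
from h import *
np.set_printoptions(precision=4,suppress=True)
s=np.load("scene0.npz");t=np.load("top0.npz")
for n,f in(("top",t),("scene",s)):
    P=cloud(n,f["d"]);H=cv2.cvtColor(f["p"],cv2.COLOR_BGR2HSV)
    bl=(H[...,0]>105)&(H[...,0]<130)&(H[...,1]>120)&(P[...,2]>.128)&(P[...,2]<.15)&(P[...,0]>.55)&(P[...,0]<.75)&(P[...,1]<-.2)&(P[...,1]>-.4)
    print(n,"blue top",bl.sum(),cv2.minAreaRect((P[bl][:,:2]*1000).astype(np.float32)),P[bl].mean(0))
    m=(P[...,2]>.095)&(P[...,2]<.135)&(H[...,1]<60)&(P[...,0]>.48)&(P[...,0]<.59)&(P[...,1]<-.19)&(P[...,1]>-.29)
    Q=P[m]; 
    for _ in range(5):
        c=Q.mean(0);v=np.linalg.svd(Q-c)[2][0];d=np.linalg.norm((Q-c)-np.outer((Q-c)@v,v),axis=1);Q=Q[d<.013]
    print("rod",len(Q),c,v,((Q-c)@v).min(),((Q-c)@v).max(), "z top",np.percentile(Q[:,2],95))
print("tip tri",tri((245.5,149.0),(317.5,228.0)))
E
```

```text
top blue top 283 ((644.2355346679688, -306.70733642578125), (39.472904205322266, 49.83821105957031), 51.98404312133789) [ 0.6433 -0.306   0.1373]
rod 362 [ 0.5451 -0.2296  0.1189] [-0.781   0.6243 -0.0187] -0.0619919501680793 0.059245823520660296 z top 0.1227746389182785
scene blue top 140 ((644.5084228515625, -306.0609130859375), (44.10503005981445, 46.28567123413086), 50.198429107666016) [ 0.6481 -0.3015  0.1384]
rod 239 [ 0.5469 -0.2247  0.1178] [ 0.7902 -0.6121  0.0314] -0.057162517374583756 0.057906862818391164 z top 0.12550345829789938
tip tri [ 0.4995 -0.1994  0.1088]
```

```bash
python3 - <<'E'
from h import *
np.set_printoptions(precision=4,suppress=True)
s=np.load("scene0.npz");t=np.load("top0.npz")
# rod axis: mid-silhouette planes
N=[];O=[]
for n,f in(("top",t),("scene",s)):
    P=cloud(n,f["d"]);H=cv2.cvtColor(f["p"],cv2.COLOR_BGR2HSV)
    u=np.array([-.786,.618,0]);a=(P-[.6135,-.289,.11])@u
    m=(P[...,2]>.09)&(P[...,2]<.135)&(a>.03)&(a<.12)&(np.abs((P-[.6135,-.289,.11])@np.array([.618,.786,0]))<.03)
    m=cv2.morphologyEx(m.astype(np.uint8),cv2.MORPH_OPEN,np.ones((2,2)))
    vu=np.argwhere(m>0)[:,::-1].astype(float);c=vu.mean(0);
    ax=proj(n,np.array([[.6135,-.289,.11],[.6135,-.289,.11]+.14*u]))
    # centreline: bins along the dominant direction
    col=0 if abs(ax[1]-ax[0])[0]>abs(ax[1]-ax[0])[1] else 1
    L=[]
    for k in np.unique(vu[:,col])[3:-3]:
        w=vu[vu[:,col]==k][:,1-col]; L.append((k,(w.min()+w.max())/2,np.ptp(w)+1))
    L=np.array(L);p=np.polyfit(L[:,0],L[:,1],1);print(n,len(L),"width",np.median(L[:,2]),"resid",np.std(L[:,1]-np.polyval(p,L[:,0])))
    e=[L[0,0],L[-1,0]];uv=[(k,np.polyval(p,k)) if col==0 else (np.polyval(p,k),k) for k in e]
    o,D=ray(n,uv);nn=np.cross(D[0],D[1]);N.append(nn/np.linalg.norm(nn));O.append(o)
d=np.cross(N[0],N[1]);d/=np.linalg.norm(d);d*=np.sign(d[1])
q=np.linalg.lstsq(np.array([N[0],N[1],d]),np.array([N[0]@O[0],N[1]@O[1],d@[.55,-.235,.11]]),rcond=None)[0]
print("rod dir",d,"pt",q,"yaw",np.degrees(np.arctan2(d[1],d[0])))
# washers
e=np.array([.476,.88,0]);e/=np.linalg.norm(e);l=np.array([-e[1],e[0],0])
I=np.full((560,780,3),255,np.uint8)
for n,f,c in(("top",t,(255,0,0)),("scene",s,(0,0,255))):
    P=cloud(n,f["d"]);H=cv2.cvtColor(f["p"],cv2.COLOR_BGR2HSV)
    Q=P-[.54,.20,0];a=Q@e*1000;b=Q@l*1000;z=P[...,2]*1000
    m=(abs(a)<125)&(abs(b)<40)&(z>20)&(z<95);br=(H[...,0]<15)&(H[...,1]>110)
    for A,B,Z,k in zip(a[m],b[m],z[m],br[m]):
        cc=(60,140,200) if k else c
        x=int(390+A*3)
        cv2.circle(I,(x,int(290-Z*3)),1,cc,-1);cv2.circle(I,(x,int(430-B*3)),1,cc,-1)
for k in range(-120,121,20):cv2.line(I,(390+3*k,0),(390+3*k,560),(220,220,220),1)
cv2.imwrite("pics/prof.png",I)
E
```

```text
top 25 width 11.0 resid 0.39347563701337207
scene 22 width 7.0 resid 1.3237993509898159e-14
rod dir [-0.8127  0.579  -0.0659] pt [ 0.5479 -0.2385  0.1054] yaw 144.5324936019203
```

View pics/prof.png

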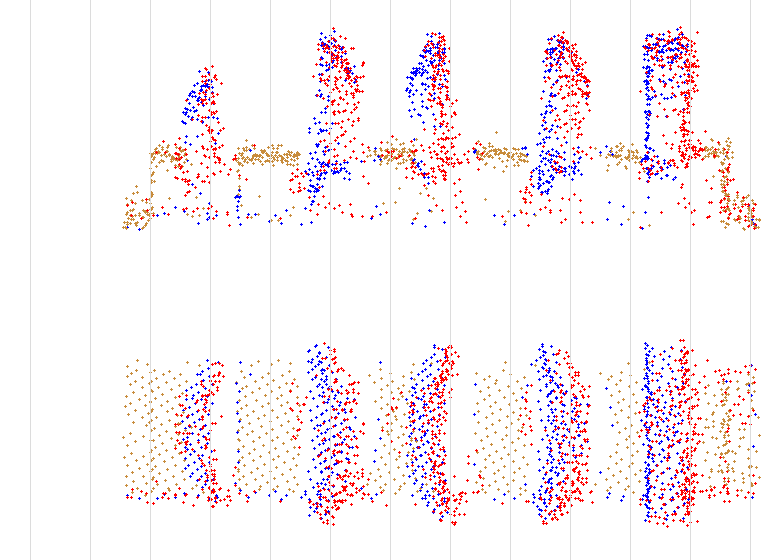

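Profiles: washer rims sit at plot columns about 327 (rim left, slope right), 440 (rim right, slope left) and 555 (rim left, slope right). So S1 and S3 have their narrow side toward the flat-ring end, and S2 faces the opposite way. A yaw of about +80° from rack to rod therefore suits all three, in the order S1, S2, S3. I'll refine the rod line and rim positions.

```bash
python3 - <<'E'
from h import *
np.set_printoptions(precision=4,suppress=True)
s=np.load("scene0.npz");t=np.load("top0.npz")
R0=np.array([.6135,-.289,.11])
for n,f in(("top",t),("scene",s)):
    g=cv2.cvtColor(f["p"],cv2.COLOR_BGR2GRAY).astype(np.float32)
    yaw=np.radians(142);u=np.array([np.cos(yaw),np.sin(yaw),0])
    k=(0,1,0) if 0 else None
    L=[];Wd=[]
    for x in np.arange(.04,.122,.004):
        c=R0+u*x;p0,p1=proj(n,np.array([c,c+.005*u]));d=(p1-p0)/np.linalg.norm(p1-p0);w=np.array([-d[1],d[0]])
        T=np.arange(-9,9.01,.1);q=(p0+T[:,None]*w).astype(np.float32)
        v=cv2.remap(g,q[:,0].copy(),q[:,1].copy(),cv2.INTER_CUBIC).ravel()
        dv=np.gradient(cv2.GaussianBlur(v[:,None],(1,9),0).ravel())
        i,j=np.argmax(dv),np.argmin(dv);uv=p0+w*(T[i]+T[j])/2
        L.append(on_plane(n,[uv],.11)[0]);Wd.append(abs(T[i]-T[j]))
    L=np.array(L);l=cv2.fitLine(L[:,:2].astype(np.float32),cv2.DIST_HUBER,0,.001,.001).ravel();l[:2]*=np.sign(l[1])
    print(n,"width px",np.median(Wd),"yaw",np.degrees(np.arctan2(l[1],l[0])),"pt",l[2:], "n-offset of line at x=.08 from R0:",(l[2:]-R0[:2])@[-u[1],u[0]])
    # tip: brightness drop along axis
    c=L.mean(0);T=np.arange(0,.12,.0005);q=proj(n,c+T[:,None]*u).astype(np.float32)
    v=cv2.remap(g,q[:,0].copy(),q[:,1].copy(),cv2.INTER_CUBIC).ravel();i=np.argmin(np.gradient(cv2.GaussianBlur(v[:,None],(1,9),0).ravel())[4:-4])+4
    print("  tip",c+T[i]*u)
e=np.array([.476,.88,0]);e/=np.linalg.norm(e);l=np.array([-e[1],e[0],0])
for n,f in(("top",t),("scene",s)):
    P=cloud(n,f["d"]);H=cv2.cvtColor(f["p"],cv2.COLOR_BGR2HSV);Q=P-[.54,.20,0];a=Q@e*1000;b=Q@l*1000+1.7;z=P[...,2]*1000
    br=(H[...,0]<15)&(H[...,1]>110)
    for c in(-21,17,55,93):
        o=[]
        for lo,hi in((44,62),(62,76),(76,90)):
            r=np.hypot(b,z-53);m=(abs(a-c)<18)&~br&(z>lo)&(z<hi)&(r>26.5)&(r<33);o.append((m.sum(),*np.percentile(a[m],[15,50,85])) if m.sum()>2 else 0)
        m=(abs(a-c)<18)&~br&(z>47)&(z<90)
        print(n,c,[np.round(k,1).tolist() for k in o],"b range",np.percentile(b[m],[1.5,98.5]))
for n,f in(("top",t),("scene",s)):
    P=cloud(n,f["d"]);a=(P-[.54,.2,0])@e*1000;b=(P-[.54,.2,0])@l*1000+1.7
    H=cv2.cvtColor(f["p"],cv2.COLOR_BGR2HSV);m=(H[...,0]<15)&(H[...,1]>110)&(P[...,2]>.01)&(P[...,2]<.055)&(abs(a)<140)&(abs(b)<35)
    print(n,"rack a range",np.percentile(a[m],[.5,99.5]),"b",np.percentile(b[m],[.5,99.5]))
E
```

```text
top width px 7.399999999999974 yaw 142.27995 pt [ 0.5621 -0.243 ] n-offset of line at x=.08 from R0: -0.004568816324556947
  tip [ 0.4984 -0.1952  0.11  ]
scene width px 5.299999999999981 yaw 125.045906 pt [ 0.5539 -0.2392] n-offset of line at x=.08 from R0: -0.002559020739134908
  tip [ 0.4992 -0.1929  0.11  ]
top -21 [[7.0, -26.8, -24.3, -22.6], [17.0, -23.5, -21.2, -19.6], [29.0, -22.4, -20.1, -18.0]] b range [-480.623   134.5362]
top 17 [[3.0, 15.5, 16.9, 17.3], [20.0, 13.0, 14.9, 18.1], [34.0, 12.6, 15.1, 17.1]] b range [-376.1693  151.2017]
top 55 [[6.0, 50.6, 51.0, 51.8], [15.0, 51.7, 53.9, 55.7], [32.0, 53.4, 55.4, 57.8]] b range [-437.2808  113.7811]
top 93 [[10.0, 85.1, 85.7, 90.2], [35.0, 86.2, 91.8, 97.2], [72.0, 86.6, 91.3, 96.4]] b range [-417.9532  565.2453]
scene -21 [[7.0, -22.0, -20.7, -18.8], [26.0, -23.0, -19.1, -17.5], [36.0, -21.9, -19.2, -15.5]] b range [-486.7936   27.8706]
scene 17 [[17.0, 17.8, 20.6, 22.0], [17.0, 15.3, 17.7, 19.1], [32.0, 13.6, 16.6, 18.0]] b range [-464.0859  145.7656]
scene 55 [[9.0, 51.4, 54.1, 56.4], [26.0, 53.2, 56.6, 59.4], [39.0, 54.5, 57.4, 60.7]] b range [-445.023   138.3589]
scene 93 [[20.0, 91.5, 97.8, 99.7], [44.0, 88.3, 95.1, 100.2], [73.0, 87.6, 94.1, 99.3]] b range [-424.0896   28.2084]
top rack a range [-88.8164 118.7581] b [-19.3379  24.667 ]
scene rack a range [-67.2579 123.4386] b [-17.5535  18.3465]
```

```bash
cat > plan.py <<'E'
import numpy as np, sys, json
from bench import get_state
from scipy.spatial.transform import Rotation as Ro
def cur():
    s=get_state();q=s["tool_rot"];R=Ro.from_quat([q[1],q[2],q[3],q[0]]);X=R.apply([1,0,0]);Z=R.apply([0,0,1])
    return s["tool_pos"],np.degrees(np.arctan2(X[1],X[0])),Z,s
def rows(p,yaw,wps,step=.035,ang=.12):
    """wps: (x,y,z,yawdeg); tool down: y_t=(sin,-cos), z_t=down"""
    for w in wps:
        t=np.array(w[:3]);dy=np.radians(w[3]-yaw);n=int(max(1,np.ceil(max(np.abs(t-p).max()/step,abs(dy)/ang))))
        L=[];d=(t-p)/n*100
        for k in range(n):
            a=np.radians(yaw)+dy*k/n
            L.append([round(float(v),2) for v in (d[0]*np.cos(a)+d[1]*np.sin(a),d[0]*np.sin(a)-d[1]*np.cos(a),-d[2])])
        print(w,n,"rows twist z",round(-dy/n,4));print(json.dumps(L))
        p=t;yaw=w[3]
E
python3 - <<'E'
from plan import *
p,y,Z,s=cur();print(p,y,Z)
rows(p,y,[(.45,-.12,.22,40),(.534,.185,.16,61.6),(.534,.185,.028,61.6),])
print("carry");rows(np.array([.534,.185,.028]),61.6,[(.534,.185,.11,61.6),(.45,-.157,.10,142.2)])
E
```

```text
[ 0.22165958 -0.6372123   0.23070355] 19.179395320619086 [-4.47815060e-04  1.00138726e-03 -9.99999398e-01]
(0.45, -0.12, 0.22, 40) 15 rows twist z -0.0242
[[2.57, -2.76, 0.07], [2.64, -2.69, 0.07], [2.7, -2.63, 0.07], [2.76, -2.56, 0.07], [2.83, -2.49, 0.07], [2.88, -2.43, 0.07], [2.94, -2.36, 0.07], [3.0, -2.28, 0.07], [3.05, -2.21, 0.07], [3.11, -2.14, 0.07], [3.16, -2.06, 0.07], [3.21, -1.98, 0.07], [3.25, -1.9, 0.07], [3.3, -1.82, 0.07], [3.34, -1.74, 0.07]]
(0.534, 0.185, 0.16, 61.6) 9 rows twist z -0.0419
[[2.89, -2.0, 0.67], [2.97, -1.87, 0.67], [3.05, -1.75, 0.67], [3.12, -1.62, 0.67], [3.19, -1.49, 0.67], [3.25, -1.35, 0.67], [3.3, -1.21, 0.67], [3.35, -1.07, 0.67], [3.39, -0.93, 0.67]]
(0.534, 0.185, 0.028, 61.6) 4 rows twist z -0.0
[[0.0, 0.0, 3.3], [0.0, 0.0, 3.3], [0.0, 0.0, 3.3], [0.0, 0.0, 3.3]]
carry
(0.534, 0.185, 0.11, 61.6) 3 rows twist z -0.0
[[0.0, 0.0, -2.73], [0.0, 0.0, -2.73], [0.0, 0.0, -2.73]]
(0.45, -0.157, 0.1, 142.2) 12 rows twist z -0.1172
[[-2.84, 0.74, 0.08], [-2.91, 0.4, 0.08], [-2.93, 0.06, 0.08], [-2.92, -0.28, 0.08], [-2.87, -0.62, 0.08], [-2.78, -0.95, 0.08], [-2.64, -1.27, 0.08], [-2.48, -1.57, 0.08], [-2.28, -1.85, 0.08], [-2.04, -2.11, 0.08], [-1.78, -2.33, 0.08], [-1.5, -2.52, 0.08]]
```

Emit:
step_arm --linear '[[2.6,-2.8,0.1],[2.6,-2.7,0.1],[2.7,-2.6,0.1],[2.8,-2.6,0.1],[2.8,-2.5,0.1],[2.9,-2.4,0],[2.9,-2.4,0],[3.0,-2.3,0]]' --twist '[[0,0,-0.024],[0,0,-0.024],[0,0,-0.024],[0,0,-0.024],[0,0,-0.024],[0,0,-0.024],[0,0,-0.024],[0,0,-0.024]]' --fingers '[-1,-1,-1,-1,-1,-1,-1,-1]'

```text
t: 0.9
tool_pos: [0.3433, -0.3594, 0.2262]
tool_rot: [-0.0, 0.965, 0.261, -0.0]
contact_force: [0.6, 0.8, 0.2]
finger_gap: 0.0852
grip_force: 0.0
```

Emit:
step_arm --linear '[[3.0,-2.2,0.1],[3.1,-2.1,0.1],[3.2,-2.1,0.1],[3.2,-2.0,0.1],[3.2,-1.9,0.1],[3.3,-1.8,0.1],[3.3,-1.7,0.1],[2.9,-2.0,0.6]]' --twist '[[0,0,-0.024],[0,0,-0.024],[0,0,-0.024],[0,0,-0.024],[0,0,-0.024],[0,0,-0.024],[0,0,-0.024],[0,0,-0.042]]' --fingers '[-1,-1,-1,-1,-1,-1,-1,-1]'

```text
t: 1.7
tool_pos: [0.4602, -0.0855, 0.2136]
tool_rot: [0.0, 0.933, 0.361, 0.0]
contact_force: [0.5, -0.6, 0.1]
finger_gap: 0.0852
grip_force: 0.0
```

Emit:
step_arm --linear '[[3.0,-1.9,0.6],[3.0,-1.7,0.6],[3.1,-1.6,0.6],[3.2,-1.5,0.6],[3.2,-1.3,0.6],[3.3,-1.2,0.6],[3.3,-1.1,0.6],[3.4,-0.9,0.6]]' --twist '[[0,0,-0.042],[0,0,-0.042],[0,0,-0.042],[0,0,-0.042],[0,0,-0.042],[0,0,-0.042],[0,0,-0.042],[0,0,-0.042]]' --fingers '[-1,-1,-1,-1,-1,-1,-1,-1]'

```text
t: 2.5
tool_pos: [0.5348, 0.1836, 0.1649]
tool_rot: [-0.0, 0.859, 0.512, -0.0]
contact_force: [0.3, 0.1, -0.3]
finger_gap: 0.0855
grip_force: 0.0
```

```bash
python3 - <<'E'
from plan import *
p,y,Z,s=cur();print(s["t"],p,y,Z)
rows(p,y,[(.534,.185,.10,61.6)])
E
```

```text
2.5 [0.53477581 0.18363841 0.16486642] 61.55072125978581 [-3.66604341e-04 -1.15072290e-04 -9.99999926e-01]
(0.534, 0.185, 0.1, 61.6) 2 rows twist z -0.0004
[[0.04, -0.07, 3.24], [0.04, -0.07, 3.24]]
```

Emit:
step_arm --linear '[[0.1,-0.1,3.0],[0,0,3.0],[0,0,3.0],[0,0,2.5],[0,0,2.2],[0,0,0],[0,0,0],[0,0,0]]' --twist '[[0,0,0],[0,0,0],[0,0,0],[0,0,0],[0,0,0],[0,0,0],[0,0,0],[0,0,0]]' --fingers '[-1,-1,-1,-1,-1,-1,0,0]'

```text
t: 3.3
tool_pos: [0.5345, 0.1844, 0.0296]
tool_rot: [-0.0, 0.86, 0.511, 0.0]
contact_force: [-20.3, 12.1, 17.3]
finger_gap: 0.0592
grip_force: 13.1
```

Emit:
step_arm --linear '[[0,0,0],[0,0,0],[0,0,0],[0,0,0]]' --twist '[[0,0,0],[0,0,0],[0,0,0],[0,0,0]]' --fingers '[1,1,1,1]'

```text
t: 3.7
tool_pos: [0.5349, 0.1845, 0.0304]
tool_rot: [0.0, 0.86, 0.511, 0.001]
contact_force: [-5.7, 1.1, 11.4]
finger_gap: 0.0574
grip_force: 61.3
```

```bash
python3 - <<'E'
from plan import *
p,y,Z,s=cur();print(s["t"],p,y,Z,s["contact_force"],s["finger_gap"],s["grip_force"])
rows(p,y,[(.5344,.1845,.12,61.6),(.45,-.157,.10,142.2)])
E
```

```text
3.7 [0.53492793 0.18446608 0.03036738] 61.474972698320194 [ 2.11624832e-03  8.48793920e-04 -9.99997401e-01] [-5.65241165  1.11758076 11.36534733] 0.05740774007072227 61.31187880613169
(0.5344, 0.1845, 0.12, 61.6) 3 rows twist z -0.0007
[[-0.01, -0.02, -2.99], [-0.01, -0.02, -2.99], [-0.01, -0.02, -2.99]]
(0.45, -0.157, 0.1, 142.2) 12 rows twist z -0.1172
[[-2.84, 0.73, 0.17], [-2.9, 0.4, 0.17], [-2.93, 0.06, 0.17], [-2.92, -0.29, 0.17], [-2.86, -0.63, 0.17], [-2.77, -0.96, 0.17], [-2.64, -1.28, 0.17], [-2.47, -1.58, 0.17], [-2.27, -1.85, 0.17], [-2.04, -2.11, 0.17], [-1.78, -2.33, 0.17], [-1.49, -2.52, 0.17]]
```

Emit:
step_arm --linear '[[0,0,0],[0,0,0],[0,0,0.5],[0,0,0.5],[0,0,0],[0,0,0],[0,0,0],[0,0,0]]' --twist '[[0,0,0],[0,0,0],[0,0,0],[0,0,0],[0,0,0],[0,0,0],[0,0,0],[0,0,0]]' --fingers '[-0.6,-0.6,-0.6,-0.6,1,1,1,1]'

```text
t: 4.5
tool_pos: [0.5333, 0.1843, 0.0183]
tool_rot: [-0.0, 0.859, 0.511, -0.001]
contact_force: [-7.6, 2.1, 11.6]
finger_gap: 0.0576
grip_force: 61.3
```

```bash
python3 - <<'E'
from plan import *
p,y,Z,s=cur();print(s["t"],p,y,Z,s["contact_force"],s["finger_gap"],s["grip_force"],s["moment"])
import cv2
from h import *
a,_=read_camera("scene");b,_=read_camera("top")
A=cv2.resize(a[195:305,270:400],None,fx=4,fy=4,interpolation=2);B=cv2.resize(b[170:250,120:215],None,fx=2.8,fy=2.8,interpolation=2)
I=np.zeros((440,790,3),np.uint8);I[:,:520]=A;I[:B.shape[0],520:520+B.shape[1]]=B;cv2.imwrite("pics/g1.png",I)
E
```

```text
4.5 [0.53330729 0.18433332 0.01828625] 61.503560208210224 [-1.48971062e-03  5.46757909e-05 -9.99998889e-01] [-7.61650238  2.12659032 11.5820546 ] 0.057633981832781365 61.34523441432975 [ 0.2719353   1.54676406 -0.11501032]
```

View pics/g1.png

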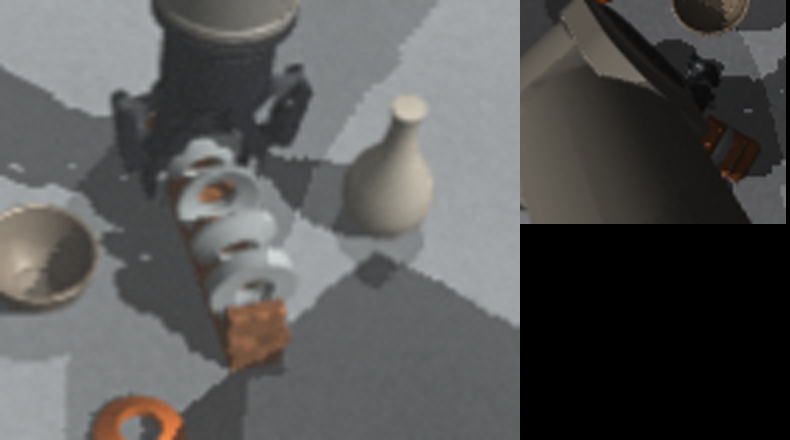

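Gripped on the rim at (200,150) in the crop, neighbours undisturbed. Lifting and carrying.

Emit:
step_arm --linear '[[0,0,-1.0],[0,0,-2.0],[0,0,-3.0],[0,0,-3.0],[0,0,0]]' --twist '[[0,0,0],[0,0,0],[0,0,0],[0,0,0],[0,0,0]]' --fingers '[1,1,1,1,1]'

```text
t: 5.1
tool_pos: [0.5363, 0.1845, 0.1122]
tool_rot: [0.001, 0.86, 0.511, 0.003]
contact_force: [0.6, 0.3, -1.7]
finger_gap: 0.0576
grip_force: 64.2
```

Emit:
step_arm --linear '[[-2.8,0.7,0.1],[-2.9,0.4,0.1],[-2.9,0.1,0.1],[-2.9,-0.3,0.1],[-2.9,-0.6,0.1],[-2.8,-1.0,0.1],[-2.6,-1.3,0.1],[-2.5,-1.6,0.1]]' --twist '[[0,0,-0.117],[0,0,-0.117],[0,0,-0.117],[0,0,-0.117],[0,0,-0.117],[0,0,-0.117],[0,0,-0.117],[0,0,-0.117]]' --fingers '[1,1,1,1,1,1,1,1]'

```text
t: 5.9
tool_pos: [0.4764, -0.0448, 0.1001]
tool_rot: [-0.0, 0.535, 0.845, -0.0]
contact_force: [0.8, 0.2, -2.1]
finger_gap: 0.0573
grip_force: 64.2
```

Emit:
step_arm --linear '[[-2.3,-1.9,0.1],[-2.0,-2.1,0.1],[-1.8,-2.3,0.1],[-1.5,-2.5,0.1],[0,0,0],[0,0,0]]' --twist '[[0,0,-0.117],[0,0,-0.117],[0,0,-0.117],[0,0,-0.117],[0,0,0],[0,0,0]]' --fingers '[1,1,1,1,1,1]'

```text
t: 6.5
tool_pos: [0.4482, -0.1577, 0.0961]
tool_rot: [-0.0, 0.328, 0.945, 0.0]
contact_force: [-0.4, 1.0, -1.3]
finger_gap: 0.0573
grip_force: 64.3
```

```bash
python3 - <<'E'
from plan import *
from h import *
p,y,Z,s=cur();print(s["t"],p,y,Z,s["contact_force"],s["finger_gap"],s["grip_force"],s["moment"])
tip=np.array([.499,-.194]);u=np.array([np.cos(np.radians(142.2)),np.sin(np.radians(142.2))])
print("rod x",(p[:2]-tip)@u+.145,"lat",(p[:2]-tip)@[-u[1],u[0]])
a,d=read_camera("scene");b,d2=read_camera("top");np.savez("c1.npz",a=a,d=d,b=b,d2=d2)
uv=proj("scene",np.r_[p[:2],.11])[0].astype(int);print(uv)
A=cv2.resize(a[uv[1]-50:uv[1]+50,uv[0]-80:uv[0]+50],None,fx=4.5,fy=4.5,interpolation=2);print(A.shape);cv2.imwrite("pics/c1.png",A)
E
```

```text
6.5 [ 0.44818869 -0.15765954  0.0960776 ] 141.72990718815075 [-3.29820149e-04  4.97827938e-04 -9.99999822e-01] [-0.42206169  1.04755414 -1.3413011 ] 0.05728565804279733 64.2589856183622 [ 0.00695808 -0.04533983 -0.00160427]
rod x 0.20742213618815172 lat 0.00242800843977933
[265 148]
(450, 585, 3)
```

View pics/c1.png

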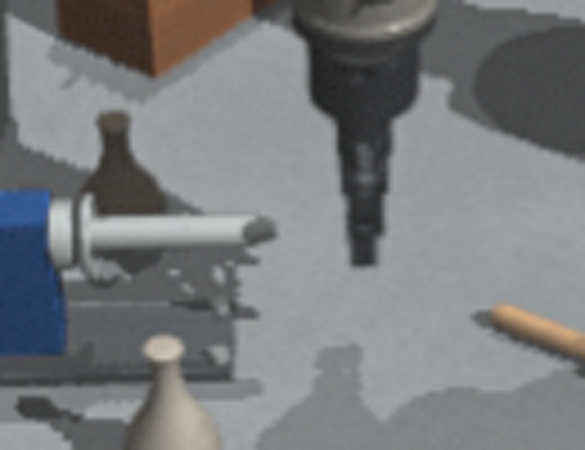

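Held washer is hidden behind the near finger at (362,220) in the crop, but the gap and about 1.3 N of weight confirm it. Align and go to the tip.

Emit:
step_arm --linear '[[0,0.24,1.0],[0,0,1.1],[-2.0,0,0],[-2.0,0,0],[-1.0,0,0],[-1.0,0,0],[-0.8,0,0],[0,0,0]]' --twist '[[0,0,-0.008],[0,0,0],[0,0,0],[0,0,0],[0,0,0],[0,0,0],[0,0,0],[0,0,0]]' --fingers '[1,1,1,1,1,1,1,1]'

```text
t: 7.4
tool_pos: [0.5043, -0.197, 0.0751]
tool_rot: [0.0, 0.323, 0.947, 0.0]
contact_force: [0.1, 0.5, -1.2]
finger_gap: 0.0575
grip_force: 64.3
```

Emit:
step_arm --linear '[[-0.7,0,0],[-0.7,0,0],[-0.5,0,0],[0,0,0]]' --twist '[[0,0,0],[0,0,0],[0,0,0],[0,0,0]]' --fingers '[1,1,1,1]'

```text
t: 7.8
tool_pos: [0.5193, -0.2092, 0.0754]
tool_rot: [0.0, 0.323, 0.946, -0.0]
contact_force: [0.2, -3.3, 0.4]
finger_gap: 0.0576
grip_force: 64.3
```

```bash
cat >> plan.py <<'E'
tip=np.array([.499,-.194]);u=np.array([np.cos(np.radians(142.2)),np.sin(np.radians(142.2))]);n=np.array([-u[1],u[0]])
def rep():
    p,y,Z,s=cur();f=s["contact_force"];m=s["moment"]
    print("t",round(s["t"],2),"rod x %.1f lat %.1f z %.1f mm yaw %.1f"%((((p[:2]-tip)@u)+.145)*1e3,(p[:2]-tip)@n*1e3,p[2]*1e3,y),"F out %.1f lat %.1f up %.1f"%(f[:2]@u,f[:2]@n,f[2]),"M out %.2f lat %.2f z %.2f"%(m[:2]@u,m[:2]@n,m[2]),"gap",round(s["finger_gap"],4),round(s["grip_force"]))
E
python3 -c "from plan import *;rep()"
```

```text
t 7.8 rod x 119.6 lat -0.5 z 75.4 mm yaw 142.3 F out -2.2 lat 2.4 up 0.4 M out 0.58 lat 0.29 z 0.05 gap 0.0576 64
```

On the rod with only a light side force. Nudge over and slide in.

Emit:
step_arm --linear '[[0,-0.1,0],[-1.0,0,0],[-1.0,0,0],[-1.0,0,0],[0,0,0]]' --twist '[[0,0,0],[0,0,0],[0,0,0],[0,0,0],[0,0,0]]' --fingers '[1,1,1,1,1]'

```text
t: 8.3
tool_pos: [0.5433, -0.2285, 0.0752]
tool_rot: [0.0, 0.323, 0.946, 0.0]
contact_force: [-0.2, 0.5, -2.0]
finger_gap: 0.0573
grip_force: 64.3
```

```bash
python3 -c "from plan import *;rep()"
```

```text
t 8.3 rod x 88.8 lat 0.1 z 75.2 mm yaw 142.3 F out 0.5 lat -0.3 up -2.0 M out -0.01 lat 0.02 z -0.01 gap 0.0573 64
```

Emit:
step_arm --linear '[[-1.5,0,0],[-1.5,0,0],[-1.2,0,0],[-1.0,0,0],[0,0,0]]' --twist '[[0,0,0],[0,0,0],[0,0,0],[0,0,0],[0,0,0]]' --fingers '[1,1,1,1,1]'

```text
t: 8.8
tool_pos: [0.5839, -0.2599, 0.0751]
tool_rot: [0.0, 0.323, 0.946, 0.0]
contact_force: [0.7, -1.2, -1.2]
finger_gap: 0.0574
grip_force: 64.3
```

```bash
python3 -c "from plan import *;rep()"
```

```text
t 8.8 rod x 37.5 lat -0.0 z 75.1 mm yaw 142.3 F out -1.3 lat 0.6 up -1.2 M out 0.06 lat 0.06 z 0.04 gap 0.0574 64
```

Emit:
step_arm --linear '[[-0.3,0,0],[-0.2,0,0],[0,0,0]]' --twist '[[0,0,0],[0,0,0],[0,0,0]]' --fingers '[1,1,1]'

```text
t: 9.1
tool_pos: [0.5872, -0.2622, 0.0754]
tool_rot: [0.0, 0.322, 0.947, 0.0]
contact_force: [0.3, 0.7, -1.0]
finger_gap: 0.0575
grip_force: 64.3
```

```bash
python3 -c "from plan import *;rep()"
```

```text
t 9.1 rod x 33.5 lat -0.1 z 75.4 mm yaw 142.4 F out 0.2 lat -0.8 up -1.0 M out -0.01 lat 0.05 z 0.02 gap 0.0575 64
```

Emit:
step_arm --linear '[[-0.3,0,0],[-0.3,0,0],[0,0,0]]' --twist '[[0,0,0],[0,0,0],[0,0,0]]' --fingers '[1,1,1]'

```text
t: 9.4
tool_pos: [0.5923, -0.2663, 0.0754]
tool_rot: [0.0, 0.323, 0.947, 0.0]
contact_force: [-0.1, 0.4, -1.5]
finger_gap: 0.0578
grip_force: 64.3
```

Emit:
step_arm --linear '[[-0.2,0,0],[0,0,0]]' --twist '[[0,0,0],[0,0,0]]' --fingers '[1,1]'

```text
t: 9.6
tool_pos: [0.5934, -0.2671, 0.0752]
tool_rot: [-0.0, 0.323, 0.947, 0.0]
contact_force: [-2.2, 0.5, 0.0]
finger_gap: 0.0575
grip_force: 64.3
```

```bash
python3 -c "from plan import *;rep()"
```

```text
t 9.6 rod x 25.6 lat -0.1 z 75.2 mm yaw 142.4 F out 2.1 lat 1.0 up 0.0 M out 0.06 lat -0.48 z -0.03 gap 0.0575 64
```

Emit:
step_arm --linear '[[-0.2,0,0],[-0.1,0,0],[0,0,0]]' --twist '[[0,0,0],[0,0,0],[0,0,0]]' --fingers '[1,1,1]'

```text
t: 9.9
tool_pos: [0.5939, -0.2675, 0.0749]
tool_rot: [-0.002, 0.322, 0.947, 0.0]
contact_force: [-15.5, 10.6, 10.0]
finger_gap: 0.0576
grip_force: 71.8
```

```bash
python3 -c "from plan import *;rep()"
```

```text
t 9.9 rod x 25.0 lat -0.1 z 74.9 mm yaw 142.4 F out 18.7 lat 1.1 up 10.0 M out 0.56 lat -3.58 z -0.42 gap 0.0576 72
```

Emit:
step_arm --linear '[[0,0,0],[0.2,0,0],[0,0,0],[0,0,-1.5],[0,0,-3.0],[0,0,-3.0],[0,0,-1.5],[0,0,0]]' --twist '[[0,0,0],[0,0,0],[0,0,0],[0,0,0],[0,0,0],[0,0,0],[0,0,0],[0,0,0]]' --fingers '[-0.6,-0.8,-1,-1,-1,-1,-1,-1]'

```text
t: 10.7
tool_pos: [0.5956, -0.2683, 0.1684]
tool_rot: [0.002, 0.323, 0.947, -0.0]
contact_force: [0.1, -0.2, 0.8]
finger_gap: 0.0851
grip_force: 0.0
```

```bash
python3 - <<'E'
from plan import *
rep();p,y,Z,s=cur()
q=np.array([.5415,.1992])+.0125*np.array([.4758,.8796]);print(q)
rows(p,y,[(.46,-.12,.14,118),(q[0],q[1],.11,61.6)])
E
```

```text
t 10.7 rod x 23.1 lat -0.5 z 168.4 mm yaw 142.3 F out -0.2 lat 0.1 up 0.8 M out -0.01 lat -0.05 z -0.02 gap 0.0851 0
[0.5474475 0.210195 ]
(0.46, -0.12, 0.14, 118) 5 rows twist z 0.085
[[3.96, 0.69, 0.57], [4.0, 0.35, 0.57], [4.02, 0.01, 0.57], [4.01, -0.33, 0.57], [3.96, -0.67, 0.57]]
(np.float64(0.5474475), np.float64(0.210195), 0.11, 61.6) 10 rows twist z 0.0984
[[2.5, 2.32, 0.3], [2.72, 2.06, 0.3], [2.91, 1.79, 0.3], [3.07, 1.49, 0.3], [3.2, 1.18, 0.3], [3.3, 0.86, 0.3], [3.37, 0.53, 0.3], [3.41, 0.2, 0.3], [3.41, -0.14, 0.3], [3.38, -0.47, 0.3]]
```

Emit:
step_arm --linear '[[4.0,0.7,0.5],[4.0,0.3,0.5],[4.0,0,0.5],[4.0,-0.3,0.5],[4.0,-0.7,0.5],[2.5,2.3,0.3],[2.7,2.1,0.3],[2.9,1.8,0.3]]' --twist '[[0,0,0.085],[0,0,0.085],[0,0,0.085],[0,0,0.085],[0,0,0.085],[0,0,0.098],[0,0,0.098],[0,0,0.098]]' --fingers '[-1,-1,-1,-1,-1,-1,-1,-1]'

```text
t: 11.5
tool_pos: [0.4842, -0.02, 0.1309]
tool_rot: [-0.0, 0.637, 0.771, -0.0]
contact_force: [0.9, 0.3, 0.1]
finger_gap: 0.0855
grip_force: 0.0
```

Emit:
step_arm --linear '[[3.1,1.5,0.3],[3.2,1.2,0.3],[3.3,0.9,0.3],[3.4,0.5,0.3],[3.4,0.2,0.3],[3.4,-0.1,0.3],[3.4,-0.5,0.3],[0,0,0]]' --twist '[[0,0,0.098],[0,0,0.098],[0,0,0.098],[0,0,0.098],[0,0,0.098],[0,0,0.098],[0,0,0.098],[0,0,0]]' --fingers '[-1,-1,-1,-1,-1,-1,-1,-1]'

```text
t: 12.3
tool_pos: [0.5448, 0.216, 0.1096]
tool_rot: [-0.001, 0.857, 0.515, 0.0]
contact_force: [-0.5, 0.1, 0.8]
finger_gap: 0.0854
grip_force: 0.0
```

```bash
python3 - <<'E'
from plan import *
from h import *
p,y,Z,s=cur();print(s["t"],p,y)
rows(p,y,[(.5474,.2102,.020,61.6)])
a,d=read_camera("scene");b,d2=read_camera("top");np.savez("c2.npz",a=a,d=d,b=b,d2=d2)
A=cv2.resize(a[125:185,170:255],None,fx=4.6,fy=4.6,interpolation=2);B=cv2.resize(b[155:240,295:375],None,fx=4.6,fy=4.6,interpolation=2)
h=max(A.shape[0],B.shape[0]);I=np.zeros((h,A.shape[1]+B.shape[1],3),np.uint8)
I[:A.shape[0],:A.shape[1]]=A;I[:B.shape[0],A.shape[1]:]=B;cv2.imwrite("pics/fix2.png",I)
E
```

```text
12.3 [0.54483951 0.21604349 0.10959078] 61.93507251659057
(0.5474, 0.2102, 0.02, 61.6) 3 rows twist z 0.0019
[[-0.13, 0.17, 2.99], [-0.13, 0.17, 2.99], [-0.13, 0.17, 2.99]]
```

View pics/fix2.png

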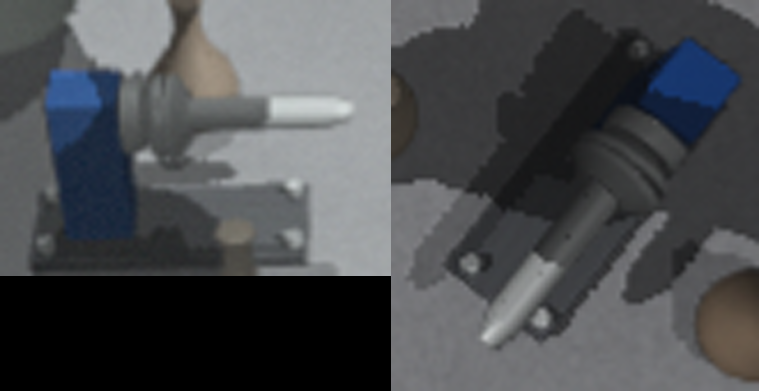

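The first washer sits against the fixed one, wide rims together (scene crop 165,110), narrow side outward. Next washer.

Emit:
step_arm --linear '[[-0.4,0.5,0],[0,0,2.5],[0,0,3.0],[0,0,2.5],[0,0,1.2],[0,0,0],[0,0,0],[0,0,0]]' --twist '[[0,0,0.006],[0,0,0],[0,0,0],[0,0,0],[0,0,0],[0,0,0],[0,0,0],[0,0,0]]' --fingers '[-1,-1,-1,-1,-1,-1,0,1]'

```text
t: 13.2
tool_pos: [0.547, 0.2061, 0.0197]
tool_rot: [-0.001, 0.859, 0.512, -0.0]
contact_force: [-43.6, 17.0, 32.6]
finger_gap: 0.0589
grip_force: 24.1
```

Emit:
step_arm --linear '[[0,0,0],[0,0,0],[0,0,0]]' --twist '[[0,0,0],[0,0,0],[0,0,0]]' --fingers '[1,1,1]'

```text
t: 13.5
tool_pos: [0.5467, 0.2069, 0.0204]
tool_rot: [-0.001, 0.859, 0.512, 0.0]
contact_force: [-16.7, 4.3, 19.6]
finger_gap: 0.0573
grip_force: 59.4
```

```bash
python3 - <<'E'
from plan import *
p,y,Z,s=cur();print(s["t"],p,y,s["contact_force"],s["finger_gap"],s["grip_force"],Z)
g=tip+.06*u;q=p.copy();q[2]+=.09
rows(q,y,[(g[0],g[1],p[2]+.057,142.3)])
E
```

```text
13.5 [0.5466751  0.20690926 0.02037163] 61.632509056080245 [-16.67136761   4.33834439  19.63076463] 0.05730458070358167 59.434050747358924 [-9.62443541e-05  1.34340545e-03 -9.99999093e-01]
(np.float64(0.4515906992574586), np.float64(-0.15722557678082139), np.float64(0.07737162773166162), 142.3) 12 rows twist z -0.1173
[[-3.05, 0.74, 0.27], [-3.11, 0.38, 0.27], [-3.14, 0.02, 0.27], [-3.12, -0.35, 0.27], [-3.05, -0.71, 0.27], [-2.95, -1.07, 0.27], [-2.8, -1.4, 0.27], [-2.62, -1.72, 0.27], [-2.4, -2.02, 0.27], [-2.15, -2.28, 0.27], [-1.87, -2.52, 0.27], [-1.56, -2.72, 0.27]]
```

Pads are about 4 mm too far off the rim centre, so I'll reopen, shift and regrip.

Emit:
step_arm --linear '[[0,0,0],[0,0,0],[0.4,-0.15,0],[0,0,0],[0,0,0],[0,0,0],[0,0,0],[0,0,0]]' --twist '[[0,0,0],[0,0,0],[0,0,0],[0,0,0],[0,0,0],[0,0,0],[0,0,0],[0,0,0]]' --fingers '[-0.7,-0.7,-0.7,0,1,1,1,1]'

```text
t: 14.3
tool_pos: [0.5484, 0.2107, 0.0196]
tool_rot: [-0.0, 0.859, 0.512, 0.001]
contact_force: [-8.5, 1.7, 21.3]
finger_gap: 0.0571
grip_force: 59.0
```

```bash
python3 - <<'E'
from plan import *
p,y,Z,s=cur();print(s["t"],p,y,s["contact_force"],s["finger_gap"],s["grip_force"],Z)
g=tip+.06*u;q=p.copy();q[2]+=.09
rows(q,y,[(g[0],g[1],p[2]+.067,142.3)])
E
```

```text
14.3 [0.54842083 0.21069586 0.01962939] 61.58324527951319 [-8.49060086  1.71956509 21.3258573 ] 0.057090132042941284 59.01556424796581 [ 8.50202475e-04  1.12044084e-03 -9.99999011e-01]
(np.float64(0.4515906992574586), np.float64(-0.15722557678082139), np.float64(0.08662938678467676), 142.3) 12 rows twist z -0.1174
[[-3.08, 0.75, 0.19], [-3.15, 0.38, 0.19], [-3.17, 0.01, 0.19], [-3.15, -0.36, 0.19], [-3.09, -0.73, 0.19], [-2.98, -1.08, 0.19], [-2.83, -1.42, 0.19], [-2.65, -1.75, 0.19], [-2.42, -2.04, 0.19], [-2.17, -2.31, 0.19], [-1.88, -2.55, 0.19], [-1.57, -2.75, 0.19]]
```

Emit:
step_arm --linear '[[0,0,-1.0],[0,0,-2.0],[0,0,-3.0],[0,0,-3.0],[0,0,0],[-3.1,0.7,0.2],[-3.1,0.4,0.2],[-3.2,0,0.2]]' --twist '[[0,0,0],[0,0,0],[0,0,0],[0,0,0],[0,0,0],[0,0,-0.117],[0,0,-0.117],[0,0,-0.117]]' --fingers '[1,1,1,1,1,1,1,1]'

```text
t: 15.1
tool_pos: [0.5232, 0.1166, 0.102]
tool_rot: [-0.0, 0.755, 0.656, -0.0]
contact_force: [0.6, 0.5, -1.9]
finger_gap: 0.0574
grip_force: 64.2
```

Emit:
step_arm --linear '[[-3.1,-0.4,0.2],[-3.1,-0.7,0.2],[-3.0,-1.1,0.2],[-2.8,-1.4,0.2],[-2.6,-1.7,0.2],[-2.4,-2.0,0.2],[-2.2,-2.3,0.2],[-1.9,-2.5,0.2]]' --twist '[[0,0,-0.117],[0,0,-0.117],[0,0,-0.117],[0,0,-0.117],[0,0,-0.117],[0,0,-0.117],[0,0,-0.117],[0,0,-0.117]]' --fingers '[1,1,1,1,1,1,1,1]'

```text
t: 15.9
tool_pos: [0.459, -0.1274, 0.0861]
tool_rot: [-0.0, 0.378, 0.926, 0.0]
contact_force: [0.9, 0.2, -1.3]
finger_gap: 0.0574
grip_force: 64.2
```

Emit:
step_arm --linear '[[-1.6,-2.7,0.2],[0,0,0],[0,0,0]]' --twist '[[0,0,-0.117],[0,0,0],[0,0,0]]' --fingers '[1,1,1]'

```text
t: 16.2
tool_pos: [0.4516, -0.1571, 0.0841]
tool_rot: [-0.0, 0.327, 0.945, 0.0]
contact_force: [0.4, -0.1, -1.3]
finger_gap: 0.0575
grip_force: 64.3
```

```bash
python3 -c "from plan import *;rep()"
```

```text
t 16.2 rod x 205.1 lat -0.1 z 84.1 mm yaw 141.8 F out -0.4 lat -0.2 up -1.3 M out -0.03 lat -0.00 z -0.04 gap 0.0575 64
```

Emit:
step_arm --linear '[[0,0,0.8],[-2.0,0,0],[-2.0,0,0],[-1.5,0,0],[-0.8,0,0],[-0.8,0,0],[-0.8,0,0],[0,0,0]]' --twist '[[0,0,-0.009],[0,0,0],[0,0,0],[0,0,0],[0,0,0],[0,0,0],[0,0,0],[0,0,0]]' --fingers '[1,1,1,1,1,1,1,1]'

```text
t: 17.0
tool_pos: [0.5142, -0.2052, 0.0759]
tool_rot: [-0.001, 0.322, 0.947, -0.001]
contact_force: [-3.2, -7.3, 4.9]
finger_gap: 0.0576
grip_force: 64.8
```

```bash
python3 -c "from plan import *;rep()"
```

```text
t 17.0 rod x 126.1 lat -0.4 z 75.9 mm yaw 142.5 F out -2.0 lat 7.7 up 4.9 M out 1.49 lat 0.46 z -0.01 gap 0.0576 65
```

Emit:
step_arm --linear '[[0,-0.12,-0.08],[-0.8,0,0],[-1.0,0,0],[0,0,0]]' --twist '[[0,0,0],[0,0,0],[0,0,0],[0,0,0]]' --fingers '[1,1,1,1]'

```text
t: 17.4
tool_pos: [0.5295, -0.2172, 0.0771]
tool_rot: [0.0, 0.322, 0.947, 0.0]
contact_force: [-0.1, -0.3, -1.3]
finger_gap: 0.0573
grip_force: 64.5
```

```bash
python3 -c "from plan import *;rep()"
```

```text
t 17.4 rod x 106.7 lat -0.4 z 77.1 mm yaw 142.4 F out -0.2 lat 0.3 up -1.3 M out -0.05 lat 0.01 z -0.01 gap 0.0573 65
```

Emit:
step_arm --linear '[[-1.5,0,0],[-1.5,0,0],[-1.5,0,0],[-1.0,0,0],[-0.6,0,0],[0,0,0]]' --twist '[[0,0,0],[0,0,0],[0,0,0],[0,0,0],[0,0,0],[0,0,0]]' --fingers '[1,1,1,1,1,1]'

```text
t: 18.0
tool_pos: [0.5768, -0.2537, 0.0769]
tool_rot: [-0.0, 0.322, 0.947, 0.0]
contact_force: [-0.8, 0.1, -1.3]
finger_gap: 0.0576
grip_force: 64.5
```

Emit:
step_arm --linear '[[-0.3,0,0],[-0.3,0,0],[0,0,0]]' --twist '[[0,0,0],[0,0,0],[0,0,0]]' --fingers '[1,1,1]'

```text
t: 18.3
tool_pos: [0.5814, -0.2574, 0.0772]
tool_rot: [0.0, 0.322, 0.947, -0.0]
contact_force: [-0.5, -0.0, -1.8]
finger_gap: 0.0575
grip_force: 64.5
```

```bash
python3 -c "from plan import *;rep()"
```

```text
t 18.3 rod x 41.0 lat -0.4 z 77.2 mm yaw 142.5 F out 0.3 lat 0.3 up -1.8 M out -0.00 lat -0.07 z -0.01 gap 0.0575 65
```

Emit:
step_arm --linear '[[-0.3,0,0],[0,0,0]]' --twist '[[0,0,0],[0,0,0]]' --fingers '[1,1]'

```text
t: 18.5
tool_pos: [0.5838, -0.2593, 0.0772]
tool_rot: [0.0, 0.322, 0.947, 0.0]
contact_force: [0.5, -0.4, -2.1]
finger_gap: 0.0578
grip_force: 64.5
```

Emit:
step_arm --linear '[[-0.2,0,0],[0,0,0]]' --twist '[[0,0,0],[0,0,0]]' --fingers '[1,1]'

```text
t: 18.7
tool_pos: [0.5854, -0.2604, 0.0771]
tool_rot: [0.0, 0.322, 0.947, 0.0]
contact_force: [0.4, 0.5, -1.4]
finger_gap: 0.0575
grip_force: 64.5
```

```bash
python3 -c "from plan import *;rep()"
```

```text
t 18.7 rod x 36.0 lat -0.5 z 77.1 mm yaw 142.5 F out -0.0 lat -0.6 up -1.4 M out 0.06 lat -0.01 z 0.00 gap 0.0575 65
```

Emit:
step_arm --linear '[[-0.2,0,0],[0,0,0]]' --twist '[[0,0,0],[0,0,0]]' --fingers '[1,1]'

```text
t: 18.9
tool_pos: [0.5866, -0.2613, 0.0769]
tool_rot: [-0.0, 0.322, 0.947, 0.0]
contact_force: [-2.1, 1.4, -1.1]
finger_gap: 0.0573
grip_force: 64.7
```

Emit:
step_arm --linear '[[-0.15,0,0],[0,0,0]]' --twist '[[0,0,0],[0,0,0]]' --fingers '[1,1]'

```text
t: 19.1
tool_pos: [0.587, -0.2617, 0.0765]
tool_rot: [-0.001, 0.321, 0.947, 0.0]
contact_force: [-7.4, 5.4, -0.8]
finger_gap: 0.0573
grip_force: 64.7
```

```bash
python3 -c "from plan import *;rep()"
```

```text
t 19.1 rod x 34.0 lat -0.5 z 76.5 mm yaw 142.5 F out 9.1 lat 0.2 up -0.8 M out 0.10 lat -1.57 z -0.07 gap 0.0573 65
```

Emit:
step_arm --linear '[[0,0,0],[0.2,0,0],[0,0,0],[0,0,-1.5],[0,0,-3.0],[0,0,-3.0],[0,0,-1.5],[0,0,0]]' --twist '[[0,0,0],[0,0,0],[0,0,0],[0,0,0],[0,0,0],[0,0,0],[0,0,0],[0,0,0]]' --fingers '[-0.6,-0.8,-1,-1,-1,-1,-1,-1]'

```text
t: 19.9
tool_pos: [0.5877, -0.2616, 0.1702]
tool_rot: [0.002, 0.322, 0.947, -0.0]
contact_force: [-0.6, -0.8, 0.8]
finger_gap: 0.0854
grip_force: 0.0
```

```bash
python3 - <<'E'
from plan import *
rep();p,y,Z,s=cur()
rows(p,y,[(.46,-.12,.14,118),(.5672,.249,.12,61.6)])
E
```

```text
t 19.9 rod x 33.5 lat -0.9 z 170.2 mm yaw 142.5 F out 0.0 lat 1.0 up 0.8 M out 0.02 lat -0.04 z 0.02 gap 0.0854 0
(0.46, -0.12, 0.14, 118) 5 rows twist z 0.0854
[[3.75, 0.69, 0.6], [3.8, 0.37, 0.6], [3.81, 0.04, 0.6], [3.8, -0.28, 0.6], [3.77, -0.61, 0.6]]
(0.5672, 0.249, 0.12, 61.6) 11 rows twist z 0.0895
[[2.5, 2.44, 0.18], [2.71, 2.2, 0.18], [2.9, 1.95, 0.18], [3.06, 1.68, 0.18], [3.2, 1.4, 0.18], [3.31, 1.11, 0.18], [3.4, 0.81, 0.18], [3.46, 0.5, 0.18], [3.49, 0.19, 0.18], [3.49, -0.12, 0.18], [3.47, -0.43, 0.18]]
```

Emit:
step_arm --linear '[[3.7,0.7,0.6],[3.8,0.4,0.6],[3.8,0,0.6],[3.8,-0.3,0.6],[3.8,-0.6,0.6],[2.5,2.4,0.2],[2.7,2.2,0.2],[2.9,1.9,0.2]]' --twist '[[0,0,0.085],[0,0,0.085],[0,0,0.085],[0,0,0.085],[0,0,0.085],[0,0,0.09],[0,0,0.09],[0,0,0.09]]' --fingers '[-1,-1,-1,-1,-1,-1,-1,-1]'

```text
t: 20.7
tool_pos: [0.4868, -0.0188, 0.1307]
tool_rot: [-0.0, 0.627, 0.779, -0.0]
contact_force: [0.9, -0.6, 0.2]
finger_gap: 0.085
grip_force: 0.0
```

Emit:
step_arm --linear '[[3.1,1.7,0.2],[3.2,1.4,0.2],[3.3,1.1,0.2],[3.4,0.8,0.2],[3.5,0.5,0.2],[3.5,0.2,0.2],[3.5,-0.1,0.2],[3.5,-0.4,0.2]]' --twist '[[0,0,0.09],[0,0,0.09],[0,0,0.09],[0,0,0.09],[0,0,0.09],[0,0,0.09],[0,0,0.09],[0,0,0.09]]' --fingers '[-1,-1,-1,-1,-1,-1,-1,-1]'

```text
t: 21.5
tool_pos: [0.5658, 0.2507, 0.1143]
tool_rot: [0.0, 0.861, 0.509, -0.001]
contact_force: [0.4, 0.3, -0.2]
finger_gap: 0.0853
grip_force: 0.0
```

Emit:
step_arm --linear '[[0,0,0]]' --twist '[[0,0,0]]' --fingers '[-1]'

```text
t: 21.6
tool_pos: [0.5653, 0.255, 0.1144]
tool_rot: [-0.001, 0.859, 0.511, 0.0]
contact_force: [0.5, 0.9, -0.7]
finger_gap: 0.0853
grip_force: 0.0
```

```bash
python3 - <<'E'
from plan import *
from h import *
p,y,Z,s=cur();print(s["t"],p,y)
rows(p,y,[(.5672,.249,.020,61.6)],step=.15)
a,d=read_camera("scene");b,d2=read_camera("top");np.savez("c3.npz",a=a,d=d,b=b,d2=d2)
# cloud profile of the pack along the rod (upper part): max height per x bin
R0=np.r_[tip-.145*u,.11]
for n_,dd in(("top",d2),("scene",d)):
    P=cloud(n_,dd);x=(P[...,:2]-R0[:2])@u*1e3;l=(P[...,:2]-R0[:2])@n*1e3
    for lo in range(-4,60,4):
        m=(x>lo)&(x<lo+4)&(abs(l)<12)&(P[...,2]>.09)
        print(lo,round(np.percentile(P[...,2][m],90)*1e3,1) if m.sum()>3 else None,end="; ")
    print()
E
```

```text
21.6 [0.56528993 0.25496177 0.11440388] 61.492482977910335
(0.5672, 0.249, 0.02, 61.6) 1 rows twist z -0.0019
[[-0.43, 0.45, 9.44]]
-4 134.3; 0 133.0; 4 132.6; 8 137.4; 12 137.4; 16 138.6; 20 135.4; 24 129.9; 28 126.9; 32 133.4; 36 137.9; 40 139.0; 44 122.1; 48 123.8; 52 121.2; 56 121.3; 
-4 138.5; 0 132.2; 4 135.8; 8 140.1; 12 140.2; 16 141.9; 20 139.1; 24 131.6; 28 130.8; 32 134.4; 36 139.2; 40 138.6; 44 123.9; 48 123.4; 52 122.2; 56 124.1;
```

Depth profile confirms two washers seated correctly: rims at x≈9–19 and 36–43 mm. Third washer next.

Emit:
step_arm --linear '[[-0.4,0.4,0],[0,0,0],[0,0,3.0],[0,0,3.0],[0,0,2.4],[0,0,1.0],[0,0,0],[0,0,0]]' --twist '[[0,0,0],[0,0,0],[0,0,0],[0,0,0],[0,0,0],[0,0,0],[0,0,0],[0,0,0]]' --fingers '[-1,-1,-1,-1,-1,-1,-1,-0.7]'

```text
t: 22.5
tool_pos: [0.568, 0.2442, 0.0222]
tool_rot: [0.0, 0.86, 0.51, 0.0]
contact_force: [0.9, 0.0, 0.0]
finger_gap: 0.0735
grip_force: 0.0
```

```bash
python3 - <<'E'
from plan import *
p,y,Z,s=cur();print(s["t"],p,y,s["contact_force"])
rows(p,y,[(.5672,.249,.020,61.6)],step=.15)
E
```

```text
22.5 [0.56800995 0.24418143 0.02216477] 61.38085889715614 [0.87649009 0.04452655 0.002838  ]
(0.5672, 0.249, 0.02, 61.6) 1 rows twist z -0.0038
[[0.38, -0.3, 0.22]]
```

Emit:
step_arm --linear '[[0.4,-0.3,0.2],[0,0,0],[0,0,0],[0,0,0],[0,0,0],[0,0,0],[0,0,0],[0,0,0]]' --twist '[[0,0,-0.004],[0,0,0],[0,0,0],[0,0,0],[0,0,0],[0,0,0],[0,0,0],[0,0,0]]' --fingers '[-0.7,-0.7,0,1,1,1,1,1]'

```text
t: 23.3
tool_pos: [0.5671, 0.2497, 0.02]
tool_rot: [0.0, 0.859, 0.512, 0.001]
contact_force: [-3.2, 0.7, 7.2]
finger_gap: 0.0579
grip_force: 62.0
```

```bash
python3 - <<'E'
from plan import *
p,y,Z,s=cur();print(s["t"],p,y,s["contact_force"],s["finger_gap"],s["grip_force"],Z)
g=tip+.06*u+.0004*n;q=p.copy();q[2]+=.09
rows(q,y,[(g[0],g[1],p[2]+.067,142.3)])
E
```

```text
23.3 [0.56708064 0.24965614 0.02002973] 61.641100695456316 [-3.19932621  0.73846021  7.19890213] 0.05788661558864301 62.04713464365341 [ 1.03120908e-03  6.10929468e-04 -9.99999282e-01]
(np.float64(0.4513455364359974), np.float64(-0.15754163878577165), np.float64(0.08702972673759239), 142.3) 12 rows twist z -0.1173
[[-3.44, 0.76, 0.19], [-3.51, 0.35, 0.19], [-3.53, -0.06, 0.19], [-3.5, -0.47, 0.19], [-3.42, -0.88, 0.19], [-3.29, -1.27, 0.19], [-3.12, -1.65, 0.19], [-2.91, -2.0, 0.19], [-2.65, -2.33, 0.19], [-2.36, -2.62, 0.19], [-2.04, -2.88, 0.19], [-1.69, -3.1, 0.19]]
```

Emit:
step_arm --linear '[[0,0,-1.0],[0,0,-2.0],[0,0,-3.0],[0,0,-3.0],[0,0,0],[-3.4,0.8,0.2],[-3.5,0.4,0.2],[-3.5,-0.1,0.2]]' --twist '[[0,0,0],[0,0,0],[0,0,0],[0,0,0],[0,0,0],[0,0,-0.117],[0,0,-0.117],[0,0,-0.117]]' --fingers '[1,1,1,1,1,1,1,1]'

```text
t: 24.1
tool_pos: [0.5378, 0.1467, 0.1031]
tool_rot: [0.0, 0.754, 0.656, -0.0]
contact_force: [0.9, -0.5, -2.2]
finger_gap: 0.0578
grip_force: 64.4
```

Emit:
step_arm --linear '[[-3.5,-0.5,0.2],[-3.4,-0.9,0.2],[-3.3,-1.3,0.2],[-3.1,-1.6,0.2],[-2.9,-2.0,0.2],[-2.7,-2.3,0.2],[-2.4,-2.6,0.2],[-2.0,-2.9,0.2]]' --twist '[[0,0,-0.117],[0,0,-0.117],[0,0,-0.117],[0,0,-0.117],[0,0,-0.117],[0,0,-0.117],[0,0,-0.117],[0,0,-0.117]]' --fingers '[1,1,1,1,1,1,1,1]'

```text
t: 24.9
tool_pos: [0.4601, -0.1248, 0.0872]
tool_rot: [0.0, 0.377, 0.926, -0.0]
contact_force: [0.7, -0.8, -1.6]
finger_gap: 0.0579
grip_force: 64.4
```

Emit:
step_arm --linear '[[-1.7,-3.1,0.2],[0,0,0],[0,0,0]]' --twist '[[0,0,-0.117],[0,0,0],[0,0,0]]' --fingers '[1,1,1]'

```text
t: 25.2
tool_pos: [0.4506, -0.1581, 0.0851]
tool_rot: [-0.0, 0.327, 0.945, 0.0]
contact_force: [0.5, 0.2, -0.8]
finger_gap: 0.0576
grip_force: 64.4
```

```bash
python3 -c "from plan import *;rep()"
```

```text
t 25.2 rod x 205.2 lat 1.2 z 85.1 mm yaw 141.9 F out -0.3 lat -0.4 up -0.8 M out -0.01 lat -0.08 z 0.03 gap 0.0576 64
```

Emit:
step_arm --linear '[[0,0.05,0.75],[-2.0,0,0],[-2.0,0,0],[-1.5,0,0],[-0.8,0,0],[-0.8,0,0],[-0.8,0,0],[0,0,0]]' --twist '[[0,0,-0.008],[0,0,0],[0,0,0],[0,0,0],[0,0,0],[0,0,0],[0,0,0],[0,0,0]]' --fingers '[1,1,1,1,1,1,1,1]'

```text
t: 26.0
tool_pos: [0.5146, -0.2052, 0.0775]
tool_rot: [0.0, 0.321, 0.947, 0.0]
contact_force: [-0.1, -1.4, -1.7]
finger_gap: 0.0575
grip_force: 64.4
```

```bash
python3 -c "from plan import *;rep()"
```

```text
t 26.0 rod x 125.8 lat -0.7 z 77.5 mm yaw 142.5 F out -0.8 lat 1.1 up -1.7 M out 0.07 lat 0.03 z 0.04 gap 0.0575 64
```

Emit:
step_arm --linear '[[0,-0.06,0],[-1.5,0,0],[-1.5,0,0],[-1.5,0,0],[-1.0,0,0],[-0.7,0,0],[0,0,0]]' --twist '[[0,0,0],[0,0,0],[0,0,0],[0,0,0],[0,0,0],[0,0,0],[0,0,0]]' --fingers '[1,1,1,1,1,1,1]'

```text
t: 26.7
tool_pos: [0.5632, -0.2434, 0.0775]
tool_rot: [0.0, 0.321, 0.947, 0.0]
contact_force: [0.2, 0.1, -1.2]
finger_gap: 0.0579
grip_force: 64.4
```

Emit:
step_arm --linear '[[-0.3,0,0],[0,0,0]]' --twist '[[0,0,0],[0,0,0]]' --fingers '[1,1]'

```text
t: 26.9
tool_pos: [0.5652, -0.2449, 0.0777]
tool_rot: [-0.0, 0.321, 0.947, 0.0]
contact_force: [0.6, 0.6, -1.0]
finger_gap: 0.0577
grip_force: 64.4
```

Emit:
step_arm --linear '[[-0.3,0,0],[0,0,0]]' --twist '[[0,0,0],[0,0,0]]' --fingers '[1,1]'

```text
t: 27.1
tool_pos: [0.5679, -0.247, 0.0777]
tool_rot: [0.0, 0.321, 0.947, -0.0]
contact_force: [-0.1, 0.1, -1.5]
finger_gap: 0.0575
grip_force: 64.4
```

```bash
python3 -c "from plan import *;rep()"
```

```text
t 27.1 rod x 58.1 lat -0.3 z 77.7 mm yaw 142.5 F out 0.2 lat -0.0 up -1.5 M out -0.01 lat 0.02 z -0.03 gap 0.0575 64
```

Emit:
step_arm --linear '[[-0.3,0,0],[0,0,0]]' --twist '[[0,0,0],[0,0,0]]' --fingers '[1,1]'

```text
t: 27.3
tool_pos: [0.5703, -0.2489, 0.0777]
tool_rot: [0.0, 0.321, 0.947, 0.0]
contact_force: [0.7, 0.1, -1.7]
finger_gap: 0.0577
grip_force: 64.4
```

Emit:
step_arm --linear '[[-0.2,0,0],[0,0,0]]' --twist '[[0,0,0],[0,0,0]]' --fingers '[1,1]'

```text
t: 27.5
tool_pos: [0.5718, -0.25, 0.0776]
tool_rot: [0.0, 0.321, 0.947, 0.0]
contact_force: [-0.2, 0.0, -1.8]
finger_gap: 0.0576
grip_force: 64.5
```

```bash
python3 -c "from plan import *;rep()"
```

```text
t 27.5 rod x 53.1 lat -0.4 z 77.6 mm yaw 142.5 F out 0.1 lat 0.1 up -1.8 M out 0.01 lat -0.07 z -0.01 gap 0.0576 64
```

Emit:
step_arm --linear '[[-0.2,0,0],[0,0,0]]' --twist '[[0,0,0],[0,0,0]]' --fingers '[1,1]'

```text
t: 27.7
tool_pos: [0.5723, -0.2507, 0.0773]
tool_rot: [-0.001, 0.321, 0.947, -0.0]
contact_force: [-6.2, 3.4, 2.3]
finger_gap: 0.0574
grip_force: 67.2
```

Emit:
step_arm --linear '[[-0.15,0,0],[0,0,0]]' --twist '[[0,0,0],[0,0,0]]' --fingers '[1,1]'

```text
t: 27.9
tool_pos: [0.5724, -0.251, 0.077]
tool_rot: [-0.002, 0.321, 0.947, -0.0]
contact_force: [-13.3, 6.0, 5.7]
finger_gap: 0.0579
grip_force: 70.3
```

```bash
python3 -c "from plan import *;rep()"
```

```text
t 27.9 rod x 52.1 lat 0.0 z 77.0 mm yaw 142.5 F out 14.2 lat 3.4 up 5.7 M out 0.69 lat -2.82 z -0.29 gap 0.0579 70
```

Seated at contact. Release, back out along the rod, and prepare to push the narrow land with the fingers straddling the rod.

Emit:
step_arm --linear '[[0,0,0],[0.2,0,0],[0,0,0],[0,0,-1.5],[0,0,-3.0],[0,0,-3.0],[0,0,-1.5],[1.7,0,0]]' --twist '[[0,0,0],[0,0,0],[0,0,0],[0,0,0],[0,0,0],[0,0,0],[0,0,0],[0,0,0]]' --fingers '[-0.6,-0.8,-1,-1,-1,-1,-1,-0.3]'

```text
t: 28.7
tool_pos: [0.5614, -0.2416, 0.1707]
tool_rot: [0.002, 0.322, 0.947, -0.0]
contact_force: [0.4, 0.2, -0.8]
finger_gap: 0.0731
grip_force: 0.0
```

Emit:
step_arm --linear '[[1.6,0,0],[0,0,0],[0,0,0],[0,0,0],[0,0,0]]' --twist '[[0,0,0],[0,0,0],[0,0,0],[0,0,0],[0,0,0]]' --fingers '[0.3,0.3,0.3,0.3,0.3]'

```text
t: 29.2
tool_pos: [0.547, -0.231, 0.1676]
tool_rot: [0.0, 0.321, 0.947, 0.0]
contact_force: [-0.0, 0.3, -0.7]
finger_gap: 0.0299
grip_force: 0.0
```

```bash
python3 - <<'E'
from plan import *
from h import *
rep()
a,d=read_camera("scene");b,d2=read_camera("top");np.savez("c4.npz",a=a,d=d,b=b,d2=d2)
A=cv2.resize(a[115:185,170:255],None,fx=4.6,fy=4.6,interpolation=2);B=cv2.resize(b[155:240,295:375],None,fx=4.6,fy=4.6,interpolation=2)
h=max(A.shape[0],B.shape[0]);I=np.zeros((h,A.shape[1]+B.shape[1],3),np.uint8)
I[:A.shape[0],:A.shape[1]]=A;I[:B.shape[0],A.shape[1]:]=B;cv2.imwrite("pics/fix4.png",I)
E
```

```text
t 29.2 rod x 84.3 lat -0.2 z 167.6 mm yaw 142.5 F out 0.2 lat -0.3 up -0.7 M out -0.04 lat -0.01 z -0.01 gap 0.0299 0
```

View pics/fix4.png

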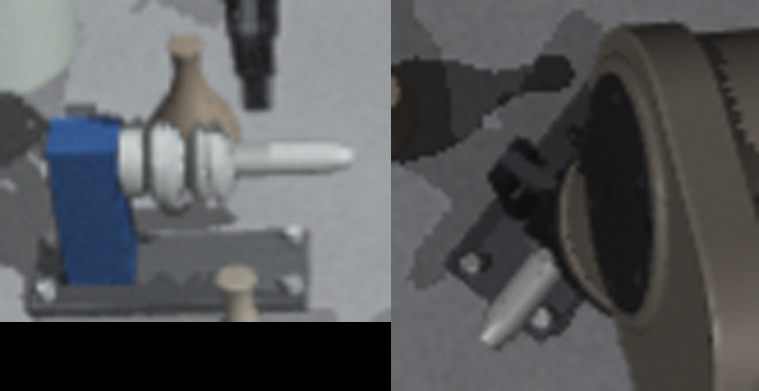

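The scene crop shows all three on the rod, with rim pairs at about (170,165) and (210,160). Now lower the straddling fingers and push.

Emit:
step_arm --linear '[[0,0,2.5],[0,0,2.5],[0,0,1.5],[0,0,1.7],[0,0,0]]' --twist '[[0,0,0],[0,0,0],[0,0,0],[0,0,0],[0,0,0]]' --fingers '[0.3,0.3,0.3,0.3,0.3]'

```text
t: 29.8
tool_pos: [0.5458, -0.2304, 0.0837]
tool_rot: [-0.001, 0.321, 0.947, 0.0]
contact_force: [0.6, 0.2, 0.6]
finger_gap: 0.0299
grip_force: 0.0
```

Emit:
step_arm --linear '[[-0.5,0,0],[-0.4,0,0],[-0.3,0,0],[0,0,0]]' --twist '[[0,0,0],[0,0,0],[0,0,0],[0,0,0]]' --fingers '[0.3,0.3,0.3,0.3]'

```text
t: 30.2
tool_pos: [0.5568, -0.2385, 0.0862]
tool_rot: [0.001, 0.321, 0.947, -0.0]
contact_force: [-0.5, 0.8, -0.1]
finger_gap: 0.03
grip_force: 0.0
```

```bash
python3 -c "from plan import *;rep()"
```

```text
t 30.2 rod x 72.0 lat -0.3 z 86.2 mm yaw 142.5 F out 0.9 lat -0.4 up -0.1 M out 0.03 lat -0.04 z -0.00 gap 0.03 0
```

Emit:
step_arm --linear '[[-0.3,0,0],[-0.2,0,0],[0,0,0]]' --twist '[[0,0,0],[0,0,0],[0,0,0]]' --fingers '[0.3,0.3,0.3]'

```text
t: 30.5
tool_pos: [0.5602, -0.241, 0.0856]
tool_rot: [-0.0, 0.321, 0.947, 0.0]
contact_force: [-1.5, 0.8, 0.8]
finger_gap: 0.0295
grip_force: 0.5
```

```bash
python3 -c "from plan import *;rep()"
```

```text
t 30.5 rod x 67.8 lat -0.3 z 85.6 mm yaw 142.5 F out 1.7 lat 0.3 up 0.8 M out 0.01 lat -0.15 z 0.06 gap 0.0295 1
```

Emit:
step_arm --linear '[[-0.1,0,0],[0,0,0],[0,0,0]]' --twist '[[0,0,0],[0,0,0],[0,0,0]]' --fingers '[0.3,0.3,0.3]'

```text
t: 30.8
tool_pos: [0.5604, -0.2412, 0.0856]
tool_rot: [-0.001, 0.321, 0.947, 0.0]
contact_force: [-4.7, 3.6, 4.7]
finger_gap: 0.0295
grip_force: 3.1
```

```bash
python3 -c "from plan import *;rep()"
```

```text
t 30.8 rod x 67.5 lat -0.3 z 85.6 mm yaw 142.6 F out 5.9 lat 0.0 up 4.7 M out 0.05 lat -1.19 z -0.05 gap 0.0295 3
```

Emit:
step_arm --linear '[[-0.1,0,0],[-0.1,0,0],[0,0,0],[0,0,0]]' --twist '[[0,0,0],[0,0,0],[0,0,0],[0,0,0]]' --fingers '[0.3,0.3,0.3,0.3]'

```text
t: 31.2
tool_pos: [0.5606, -0.2414, 0.0854]
tool_rot: [-0.002, 0.321, 0.947, -0.0]
contact_force: [-15.5, 9.5, 11.8]
finger_gap: 0.0299
grip_force: 9.1
```

```bash
python3 -c "from plan import *;rep()"
```

```text
t 31.2 rod x 67.2 lat -0.3 z 85.4 mm yaw 142.6 F out 18.1 lat 2.0 up 11.8 M out 0.53 lat -3.52 z -0.14 gap 0.0299 9
```

Stiff contact (18 N) at the expected x, so the pack is tight. Back off, lift clear and check.

Emit:
step_arm --linear '[[0.4,0,0],[1.0,0,0],[0,0,-2.5],[0,0,-3.0],[0,0,-3.0],[3.0,0,0],[3.5,0,0],[3.5,0,0]]' --twist '[[0,0,0],[0,0,0],[0,0,0],[0,0,0],[0,0,0],[0,0,0],[0,0,0],[0,0,0]]' --fingers '[0.3,0.3,0.3,0.3,0.3,0.3,0.3,0.3]'

```text
t: 32.0
tool_pos: [0.4708, -0.1727, 0.1705]
tool_rot: [0.0, 0.321, 0.947, -0.0]
contact_force: [0.9, 0.6, 0.4]
finger_gap: 0.0296
grip_force: 0.0
```

Emit:
step_arm --linear '[[1.0,-3.0,0],[1.0,-3.5,0],[1.0,-3.5,0],[0,-3.5,0],[0,-3.5,0],[0,-3.0,0],[0,0,0],[0,0,0]]' --twist '[[0,0,0],[0,0,0],[0,0,0],[0,0,0],[0,0,0],[0,0,0],[0,0,0],[0,0,0]]' --fingers '[0.3,0.3,0.3,0.3,0.3,0.3,0.3,0.3]'

```text
t: 32.8
tool_pos: [0.3262, -0.3141, 0.1706]
tool_rot: [0.0, 0.322, 0.947, -0.0]
contact_force: [0.0, 1.6, -0.1]
finger_gap: 0.0303
grip_force: 0.0
```

```bash
python3 - <<'E'
from plan import *
from h import *
rep()
a,d=read_camera("scene");b,d2=read_camera("top")
R0=np.r_[tip-.145*u,.11]
for n_,dd in(("top",d2),("scene",d)):
    P=cloud(n_,dd);x=(P[...,:2]-R0[:2])@u*1e3;l=(P[...,:2]-R0[:2])@n*1e3
    for lo in range(-4,64,3):
        m=(x>lo)&(x<lo+3)&(abs(l)<12)&(P[...,2]>.09)&(P[...,2]<.16)
        print(lo,round(np.percentile(P[...,2][m],90)*1e3,1) if m.sum()>3 else None,end="; ")
    print()
A=cv2.resize(a[115:305,165:395],None,fx=3.4,fy=3.0,interpolation=2);cv2.imwrite("pics/end.png",A[:600,:800])
# did vases/bowl/prop move? compare world centroids from depth, before/after (top view)
t=np.load("top0.npz")
for k,(cx,cy) in dict(vase_a=(.636,-.122),vase_b=(.516,-.361),vase_c=(.44,.267),bowl=(.677,.173),prop=(.763,0)).items():
    o=[]
    for dd in(t["d"],d2):
        P=cloud("top",dd);m=(np.hypot(P[...,0]-cx,P[...,1]-cy)<.06)&(P[...,2]>.02)&(P[...,2]<.14);o.append((P[m].mean(0)*1e3).round(1).tolist()+[int(m.sum())])
    print(k,o)
E
```

```text
t 32.8 rod x 207.9 lat 200.9 z 170.6 mm yaw 142.4 F out 1.0 lat -1.3 up -0.1 M out -0.04 lat 0.00 z 0.02 gap 0.0303 0
-4 134.4; -1 133.2; 2 129.0; 5 133.5; 8 137.0; 11 137.8; 14 137.9; 17 138.7; 20 137.4; 23 134.3; 26 128.9; 29 127.5; 32 130.2; 35 134.2; 38 139.7; 41 139.0; 44 139.4; 47 138.8; 50 135.3; 53 130.9; 56 124.7; 59 122.6; 62 123.5; 
-4 139.0; -1 137.9; 2 131.7; 5 137.2; 8 139.5; 11 139.3; 14 141.8; 17 140.2; 20 140.3; 23 133.0; 26 129.3; 29 130.2; 32 None; 35 None; 38 141.0; 41 140.2; 44 140.2; 47 141.4; 50 139.6; 53 133.8; 56 129.0; 59 123.1; 62 124.6; 
vase_a [[636.5, -127.2, 70.6, 410], [636.5, -127.1, 70.6, 408]]
vase_b [[513.2, -364.6, 64.5, 513], [513.1, -364.5, 64.6, 510]]
vase_c [[439.0, 267.0, 68.0, 454], [439.0, 267.0, 68.0, 456]]
bowl [[674.7, 172.0, 35.4, 328], [673.9, 171.6, 35.3, 333]]
prop [[756.8, 2.5, 63.5, 233], [756.7, 2.5, 63.3, 235]]
```

View pics/end.png

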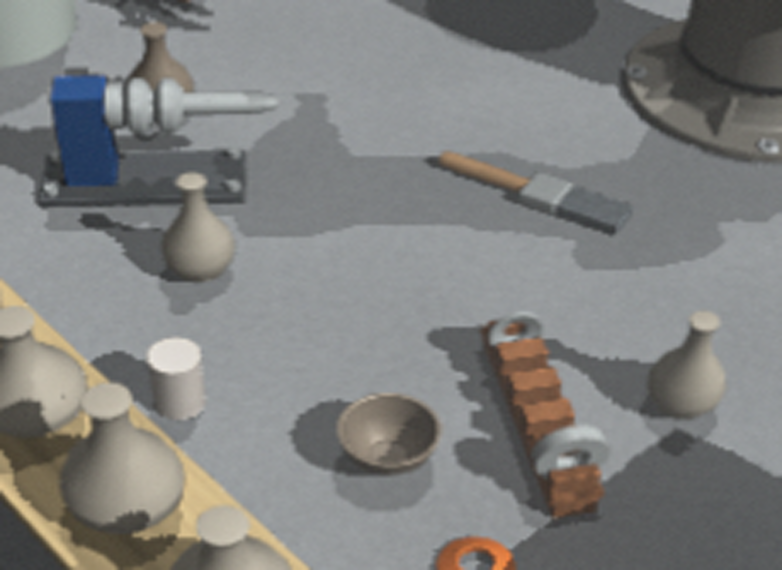

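The pack is tight and alternating at (150,105). The flat ring (570,450) and small washer (515,328) are still in the rack, and the vases, bowl and prop have not moved. Handing in.

```bash
python3 -c "from bench import *;print(job_done())"
```

```text
the job is handed in; nothing more can be done
None
```

I threaded the three large washers onto the rod with faces alternating, last one narrow side out, pushed the pack tight, and handed the job in at about 33 s; the final images showed nothing else had moved, though no verdict came back.

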